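Latch the two halves of a pastry cutting grid

ROBOT

A 6-joint arm with a two-finger parallel gripper is mounted at the origin on the work surface. World frame = base frame: x ahead of the robot, y to its left, z up, the work surface at z = 0. Lengths are in m, angles in rad, forces in N, time in s.
With the tool pointing down it reaches from about 0.375 to 0.9 m from the base axis. Payload 3.1 kg.
Tool frame: the origin (TCP) lies midway between the tips of the shut fingers; the grasp point (between the pads) lies 19 mm behind it; z points along the fingers, x is the direction in which the jaws open and shut, and the axes are right-handed (so a half turn about z gives the same grasp; the last joint's range is limited). The gripper opens to 87 mm and grips with 3 to 60 N. Pads are 19 mm wide; open, the fingers measure 117 mm over their backs; the gripper's body (75 mm by 190 mm) begins 51 mm behind the grasp point.
Start: joints at [-1.347, 0.527, 1.433, -0, 1.181, -0.178], TCP at [0.244, -0.575, 0.194] pointing down, gripper open.
Joint ranges: [-3.08, 3.08], [-0.75, 2.2], [0.22, 2.44], [-1.43, 4.57], [0, 2.65], [-2.85, 2.85]. Speed limits (rad/s): [2.79, 2.79, 3.14, 3.14, 3.14, 3.14].

INTERFACE

Orientations are given as a unit quaternion [x, y, z, w].
In Python, from rig import * gives the robot as it stands.
- The arm moves only by the tool drive_tool, never from a script. Its argument "plan" is a list of rows, each an object with "offset": the shift along the tool's x, y, z in cm, a list of three; "delta_rot": the turn, a rotation vector about the tool's x, y, z in degrees, a list of three; "jaw": the finger opening in cm, from 0 to 8.7. In form: [{"offset": [dx, dy, dz], "delta_rot": [wx, wy, wz], "jaw": jaw}, ...]. A call has exactly 8 rows; each row is the pose to reach, as a shift and turn from the pose commanded when the call began, along the tool's axes at that moment; what a row does not reach only later rows make up. A row lasts 1/12 s, in which the tool goes at most 41.7 mm and 7.16 degrees, less where a joint would pass 70% of its speed; a pose out of reach is approached as far as the arm can. A call with a gripper value outside its range is refused whole. The fingers move at their own pace and stop on an object; "squeeze" is the grip in N (left out, the last holds). Time passes only in rows, so rows that repeat a pose let the fingers close, or fill a call up. It gives the time, the measured TCP pose, the force and the opening at its end, in the units of the state.
- get_obs(): the state, without advancing time (a new reading comes with each control period).
- camera(name): name is "scene" or "top"; returns the picture (420x560x3 uint8, red, green, blue); there is no depth.
- calibration(name): a dict with "K" (3x3 intrinsics, pixels), "pose" (4x4, takes a point from camera to world coordinates). Camera axes: x right, y down, z forward; pixel columns grow to the right and rows downward; lengths in m; the calibration is good to about 2 mm. A picture is of the moment at which its call begins. calibration takes no time and is no camera call.
- hand_in(): hands the job in, once; it reports no verdict.
The state is a dict: "time": time; "q": joint angles; "joint_velocities": joint speeds; "joint_torque": joint torques, N m; "position": TCP position; "tool_rot": TCP orientation; "ft_force": force on the tool from outside, world axes, zero at the start; "moment": the same for the moment, N m; "grip_width": finger opening in m.
Only numpy, scipy, OpenCV 4.12 (cv2) and the standard library are available. Lean on these libraries where they do the work, as an engineer would, in place of code of your own. Each camera call takes 0.05 s, during which the arm holds its last target.

TASK

Hook the loop of the draw latch on the pastry cutting grid over its brass keeper, then swing the blue-ended lever back and press it flat, past centre, until it clicks under its spring catch, so that the two halves of the grid are drawn together and stay latched. Work gently, with no more force than the latch needs, and leave the dish, the jar and the scraper where they are.

Things in the scene. Friction and masses are not known exactly. Their poses are not given: they have to be found in the camera images.
- frame: Fixed half of a steel pastry cutting grid (walls 45 mm high) with a draw latch on a 60 mm wide ledge (top at 45 mm) along its robot-side edge. Origin on the counter under the lever's pivot; local z up, y along the latch from lever to keeper, x from the latch to the grid, which starts 30 mm from the latch's mid-plane. Does not move on the counter
- pivot (a point): Axis of the lever, 61 mm above the counter, 16 mm above the ledge, in the latch's mid-plane; the axis runs along local x between two cheeks (34 mm over all, top at 67 mm). Axes as frame
- lever (a joint): Lever angle, rad: 0 = flat, shut (hard stop), pointing along local -y; pi/2 = upright; leans to the keeper beyond, stop at 2.7. Plate 24 mm wide, 4 mm thick, reaching 66 mm from the pivot (70 with its round nose), its end in a 30 mm blue sleeve 28 mm wide, 7 mm thick. Stays where left (0.045 N m). Below 0.1 its nose rides onto the spring catch: push on until it clicks past, under about 0.03
- handle: The lever's handle plate; origin at the middle of the blue sleeve's outer face (up when shut), 51 mm from the pivot along the lever and 4 mm off its mid-plane; when shut it is 65 mm above the counter. Push here. Local y points from the tip to the pivot
- catch_roller (a point): Centre of the brass roller (8 mm across, 24 mm long) of the spring catch beyond the lever's tip, 72 mm from the pivot along local -y, 62.5 mm above the counter. The lever's nose shoves it aside and snaps under it; that takes roughly 8 to 16 N down on the blue sleeve, after which the lever sits on its stop and stays. Do not press on the roller itself
- loop (a joint): Angle of the wire loop to the lever, rad, 0 when shut; its rise above level towards the keeper is joint loop - joint lever + 0.05. Its pin is on the lever, 16 mm from the lever's axis (0.2 rad below the lever when shut), so it comes forward as the lever leans to the keeper. Stiff (0.014 N m): the loop stays as left and turns along with the lever unless the keeper's lip holds it down
- loop_bar (a point): Middle of the loop's cross bar (5 mm round, 44 mm long along local x), 70 mm from the loop's pin. Local y along the loop away from the pin, z its upper side
- loop_tab (a point): Centre of the red finger tab on the loop, 16 mm wide (local x), 7 mm thick, 28 mm tall (local z, from 1 mm below the bar's axis plane to 26 mm above); 12.5 mm beyond the bar's axis along the loop and 14.5 mm above it. Can be pinched across its 16 mm. When the loop is level the tab stands up
- half: The free half of the grid, with the brass keeper on its own ledge. Origin where frame's would be at zero gap, so it sits at the gap along local y
- gap (a joint): Gap between the two halves in m: the free half slides along local y, two spring pins hold it about 0.0115 m open (3.5 N per mm, 4 N friction). Properly latched it reads 0 to 0.0065, because the thread of the keeper is set differently each time
- keeper_face (a point): Nominal far face (away from the lever) of the brass keeper, at bar height (61 mm); the real one is up to 3 mm off along local y. Keeper 26 mm wide, 5 thick; its lip overhangs the far face by 2.5 mm, 66 to 71 mm above the counter. A black rest (top 55.5 mm) lies below. The bar goes down beyond the lip, under it, then back to the face: axis 2.5 mm beyond the real face. Axes as frame
- ramekin: White dish, 80 mm across, 45 mm high, bystander. Origin under its centre
- sprinkle_jar: Amber jar with yellow cap, 52 mm across, 85 mm high, bystander. Origin under its centre
- scraper: Dough scraper lying flat, blade 75 x 110 mm, wooden grip, 16 mm high, bystander. Origin under its centre

How it is judged:
On the way:
1. the loop bar is hooked: down behind the keeper, below its lip, with the lever still raised (y of loop_bar in the frame of keeper_face between -0.002 and 0.012 m and z of loop_bar in the frame of keeper_face between -0.016 and 0.0045 m and value of joint lever above 0.8 rad), for 0.1 s.
At the end, for the whole second after the job is handed in: Lever within 0.04 rad of flat and still, loop bar behind the keeper's far face (axis -2 to 7 mm from its nominal face) and below its lip, gap between the halves below 7.5 mm (value of joint lever below 0.04 rad and value of joint gap below 0.0075 m and y of loop_bar in the frame of keeper_face between -0.002 and 0.007 m and z of loop_bar in the frame of keeper_face between -0.016 and 0.0045 m and velocity of joint lever between -0.05 and 0.05 rad/s); the robot touches nothing.
It fails at once if the lever's handle is pushed with more than 25 N (contact force between the fingers and handle above 25 N).
It fails at once if the dish, the jar or the scraper is moved more than 15 mm (distance of any of ramekin, sprinkle_jar, scraper from where it was at the start of the episode above 0.015 m).
It fails at once if the loop is forced against the keeper or ledge of the free half with more than 80 N (contact force between loop and half above 80 N).
It also fails if it takes over 72 s, if anything falls off the work surface, if the arm or the gripper's body presses on something with over 40 N, if the wrist force passes 120 N, or if a joint passes its speed limit or range.

## Working session

There is one attempt and no reset: what is moved stays moved. The work goes in short steps, Python scripts to look and compute and a tool call to move; the robot and the scene stay as the last step left them, time stands still between calls to the robot, and variables do not carry over. Pictures are saved under pics/ and viewed, and the job is handed in when it is done.

Besides the shell and the picture viewer there is one more tool, called after ">>>" in YAML: its name, and indented under it one key for each argument. drive_tool: Moves the arm, as the interface text tells. Its arguments: {"type":"object","properties":{"plan":{"type":"array","items":{"type":"object","properties":{"offset":{"type":"array","items":{"type":"number"}},"delta_rot":{"type":"array","items":{"type":"number"}},"jaw":{"type":"number"}}}},"squeeze":{"type":"number"}},"required":["plan"]}

```bash
ls; mkdir -p pics; python3 - <<'E'
from rig import *
import cv2
o=get_obs();print(o)
for n in("scene","top"):
    c=calibration(n);print(n,c["K"],c["pose"])
    cv2.imwrite(f"pics/{n}0.png",cv2.cvtColor(camera(n),cv2.COLOR_RGB2BGR))
E
```

```text
pics
{'time': 0.0, 'q': array([-1.34751427e+00,  5.28452897e-01,  1.43388773e+00, -1.37752835e-05,
        1.18134790e+00, -1.78520591e-01]), 'joint_velocities': array([-0.00019714, -0.0015265 ,  0.00068216,  0.00111691,  0.00045907,
        0.00115677]), 'joint_torque': array([-5.29812842e-04, -4.40039062e+01, -1.76592278e+01,  6.31661760e-02,
        5.79477358e-02, -1.60171389e-04]), 'position': array([ 0.24426157, -0.57445452,  0.19258445]), 'tool_rot': array([ 8.33990815e-01, -5.51777330e-01, -7.61803462e-04, -7.19632712e-04]), 'ft_force': array([-0.89658747, -0.40699236, -0.11024837]), 'moment': array([-0.06224442,  0.02000845, -0.01427369]), 'grip_width': 0.08696344881861763}
scene [[437.6271911    0.         281.26568645]
 [  0.         437.6271911  210.66234227]
 [  0.           0.           1.        ]] [[-0.48498869  0.596835   -0.63919789  0.98137248]
 [ 0.87443211  0.34134456 -0.34474973  0.23920577]
 [ 0.01242802 -0.72613488 -0.68743994  0.63209019]
 [ 0.          0.          0.          1.        ]]
top [[511.15460688   0.         281.29936999]
 [  0.         511.15460688 215.01173008]
 [  0.           0.           1.        ]] [[ 0.00225424 -0.99668551  0.08131977  0.38773692]
 [-0.99994999 -0.00145436  0.00989416 -0.04160547]
 [-0.0097431  -0.08133801 -0.99663895  0.96835238]
 [ 0.          0.          0.          1.        ]]
```

View pics/scene0.png

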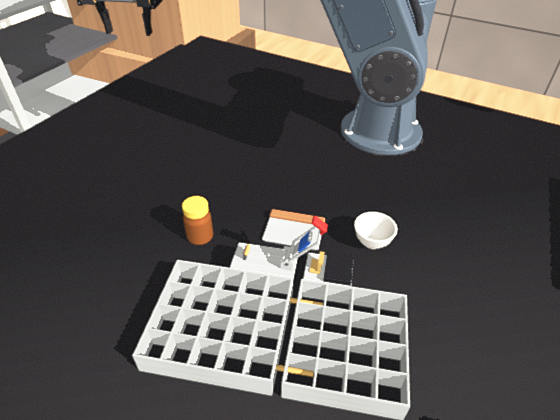

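View pics/top0.png

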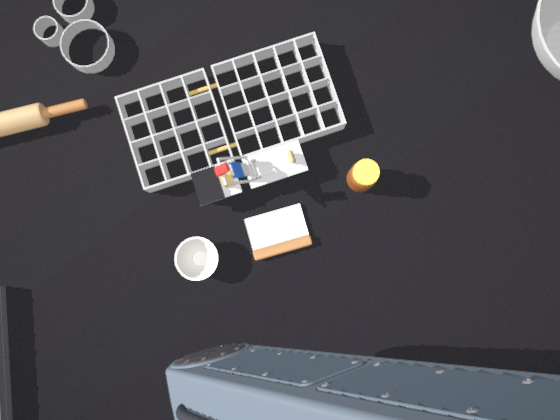

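The scene view shows the latch near (300,245) and the scraper behind it. The top view shows the latch at about (190–305, 150–200), with the red tab at (221,170), the blue sleeve at (237,171), and the roller at (291,157). I'll zoom in.

```bash
python3 - <<'E'
import cv2
a=cv2.imread("pics/scene0.png")[195:295,225:345]
cv2.imwrite("pics/s0z.png",cv2.resize(a,None,fx=6,fy=6,interpolation=cv2.INTER_CUBIC)[:600])
a=cv2.imread("pics/top0.png")[130:215,180:320]
cv2.imwrite("pics/t0z.png",cv2.resize(a,None,fx=5.7,fy=5.7,interpolation=cv2.INTER_CUBIC))
E
```

```text
(no output)
```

View pics/s0z.png

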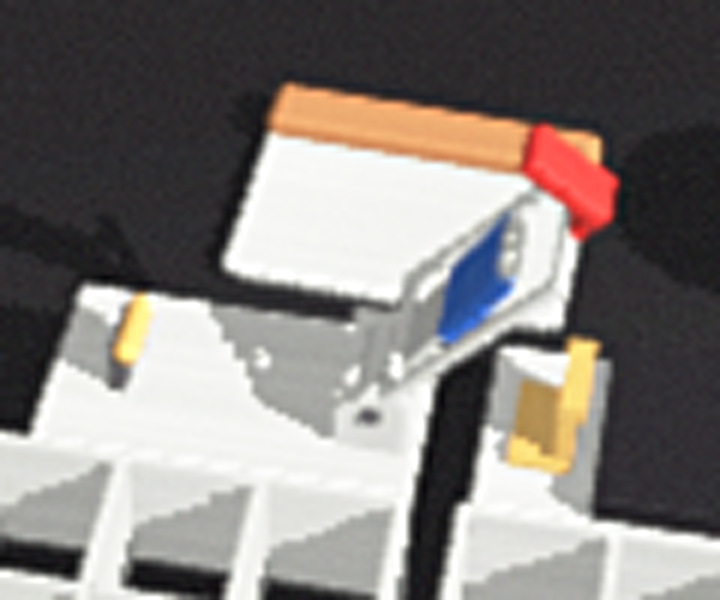

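View pics/t0z.png

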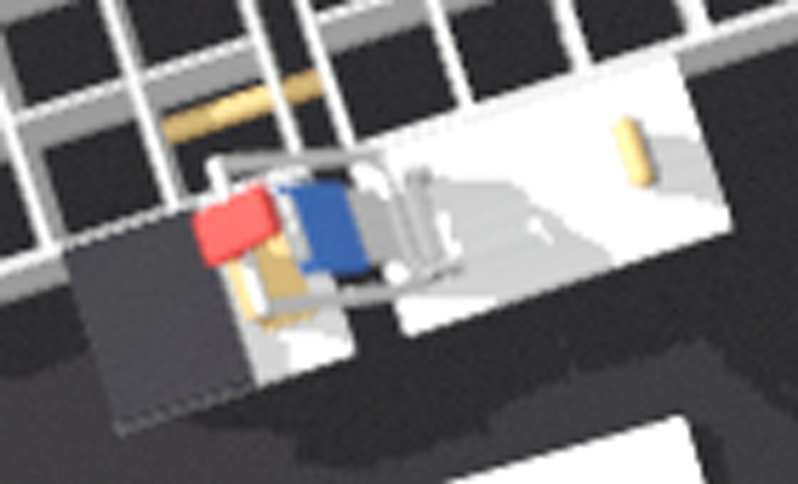

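```bash
cat > h.py <<'E'
import numpy as np, cv2
from scipy.optimize import least_squares
from scipy.spatial.transform import Rotation as R
from rig import *
def proj(n,P):
    c=calibration(n);T=np.linalg.inv(c["pose"]);P=np.atleast_2d(P)
    q=P@T[:3,:3].T+T[:3,3];q=q@np.array(c["K"]).T
    return q[:,:2]/q[:,2:]
def w(fr,p):
    x,y,yaw=fr;p=np.atleast_2d(p);c,s=np.cos(yaw),np.sin(yaw)
    return np.c_[x+c*p[:,0]-s*p[:,1],y+s*p[:,0]+c*p[:,1],p[:,2]]
def lev(th,a,n,x=0): # along, normal (m)
    d=np.array([-np.cos(th),np.sin(th)]);nn=np.array([np.sin(th),np.cos(th)])
    v=a*d+n*nn;return np.array([x,v[0],.061+v[1]])
def pin(th): return lev(th,.016*np.cos(.2),-.016*np.sin(.2))
def loo(th,rho,a,u,x=0):
    p=pin(th);return np.array([x,p[1]+a*np.cos(rho)-u*np.sin(rho),p[2]+a*np.sin(rho)+u*np.cos(rho)])
def snap(n,f,box=None,k=1):
    im=cv2.cvtColor(camera(n),cv2.COLOR_RGB2BGR)
    if box: im=im[box[1]:box[3],box[0]:box[2]]
    cv2.imwrite(f,cv2.resize(im,None,fx=k,fy=k,interpolation=cv2.INTER_CUBIC));
def solve(th0,by,bz):
    pass
E
cat > fit.py <<'E'
from h import *
t=lambda a,b:("top",(180+a/5.7-.41,130+b/5.7-.41)); s=lambda a,b:("scene",(225+a/6-.42,195+b/6-.42))
obs=[ # obs, local point fn(th,rho,kx?)
 (t(634,152),lambda th,r:[0,-.072,.0655]),
 (s(132,328),lambda th,r:[0,-.072,.0645]),
 # bar ends (top)
 (t(216,165),lambda th,r:loo(th,r,.07,.002,.0215)),
 (t(258,300),lambda th,r:loo(th,r,.07,.002,-.0215)),
 # blue sleeve outer/tip corners
 (t(365,268),lambda th,r:lev(th,.036,.0035,-.014)),
 (t(345,182),lambda th,r:lev(th,.036,.0035,.014)),
 (t(285,190),lambda th,r:lev(th,.066,.0035,.014)),
 (s(440,340),lambda th,r:lev(th,.036,-.0035,.014)),
 (s(512,215),lambda th,r:lev(th,.066,-.0035,-.014)),
 # tab centre of visible
 (t(236,224),lambda th,r:loo(th,r,.0825+.0,.0275,0)),
 (s(600,210),lambda th,r:loo(th,r,.0825,.0145,.008)),
]
edge=[t(732,228),t(405,333)]
def res(p):
    fr=p[:3];out=[]
    for (n,px),f in obs: out+=list(proj(n,w(fr,f(p[3],p[4])))[0]-px)
    # robot side edge x=-30 z=45
    for (n,px),yy in zip(edge,p[5:7]): out+=list(proj(n,w(fr,[-.03,yy,.045]))[0]-px)
    return np.array(out)
c=calibration("top")
best=None
for th in(1.8,2.3,2.6):
  for r in (.2,.6,1):
    q=least_squares(res,[.5,.03,.2,th,r,-.09,.02],loss="soft_l1")
    if best is None or q.cost<best.cost:best=q
p=best.x;print(best.cost,p.round(4));print(res(p).reshape(-1,2).round(1))
for n in("scene","top"):
    pass
fr=p[:3];th,r=p[3:5]
for nm,l in dict(pivot=[0,0,.061],bar=loo(th,r,.07,0),tab=loo(th,r,.0825,.0145),tip=lev(th,.07,0)).items(): print(nm,np.round(l,4),w(fr,l)[0].round(4))
np.save("fr.npy",p)
E
python3 fit.py
```

```text
Traceback (most recent call last):
  File "fit.py", line 30, in <module>
    q=least_squares(res,[.5,.03,.2,th,r,-.09,.02],loss="soft_l1")
  File "fit.py", line 22, in res
    for (n,px),f in obs: out+=list(proj(n,w(fr,f(p[3],p[4])))[0]-px)
                                   ~~~~^^^^^^^^^^^^^^^^^^^^^^
  File "h.py", line 6, in proj
    c=calibration(n);T=np.linalg.inv(c["pose"]);P=np.atleast_2d(P)
ValueError: time passes only in moves, steps and waits
```

Too many calibration calls, so I'll cache it.

```bash
python3 - <<'E'
from rig import *
import pickle
pickle.dump({n:calibration(n) for n in("scene","top")},open("cal.pkl","wb"))
E
sed -i 's/^from rig import \*/from rig import *\nimport pickle\nCAL=pickle.load(open("cal.pkl","rb"))/; s/c=calibration(n);T/c=CAL[n];T/' h.py
sed -i '/^c=calibration/d' fit.py; python3 fit.py
```

```text
12.44974343181395 [ 0.5451  0.0176  0.3193  2.1181  0.7649 -0.094   0.0159]
[[ 0.7 -0.5]
 [-0.1 -0.1]
 [-1.6  1.5]
 [-1.1  2.1]
 [-0.7  0.7]
 [-2.1  0.7]
 [-1.8 -0.7]
 [-1.9  0.3]
 [-1.2 -0.6]
 [ 1.7 -1.1]
 [-1.9  1.4]
 [ 0.   0.1]
 [ 0.1  0.4]]
pivot [0.    0.    0.061] [0.5451 0.0176 0.061 ]
bar [0.     0.0559 0.1245] [0.5275 0.0707 0.1245]
tab [0.     0.0549 0.1436] [0.5279 0.0698 0.1436]
tip [0.     0.0364 0.1208] [0.5337 0.0522 0.1208]
```

```bash
cat > ov.py <<'E'
from h import *
import sys
def segs(th,r,fy):
    L=[]
    def box(f,xs,as_,us,col):
        P=[f(a,u,x) for x in xs for a in as_ for u in us]
        for i in range(8):
            for b in(1,2,4):
                if not i&b: L.append((P[i],P[i|b],col))
    box(lambda a,u,x:lev(th,a,u,x),(-.014,.014),(.036,.066),(-.0035,.0035),(255,255,0))
    box(lambda a,u,x:loo(th,r,a,u,x),(-.008,.008),(.079,.086),(.001,.028),(0,255,0))
    box(lambda a,u,x:loo(th,r,a,u,x),(-.022,.022),(0,.07),(0,0),(255,0,255))
    box(lambda a,u,x:np.array([x,a,u]),(-.013,.013),(fy-.005,fy),(.0555,.071),(0,0,255))
    box(lambda a,u,x:np.array([x,a,u]),(-.012,.012),(-.076,-.068),(.0585,.0665),(0,0,255))
    L.append((np.array([-.03,-.1,.045]),np.array([-.03,.1,.045]),(0,255,255)))
    return L
def draw(n,im,fr,th,r,fy,box,k):
    im=cv2.resize(im[box[1]:box[3],box[0]:box[2]],None,fx=k,fy=k,interpolation=cv2.INTER_CUBIC)
    for a,b,c in segs(th,r,fy):
        q=(proj(n,w(fr,np.array([a,b])))-np.array(box[:2])+.5)*k-.5
        cv2.line(im,*[tuple(int(round(v)) for v in z) for z in q],c,1,cv2.LINE_AA)
    return im
E
cat > ov0.py <<'E'
from ov import *
p=np.load("fr.npy")
for n,box,k in(("top",(180,130,320,215),5.7),("scene",(225,195,345,290),6)):
    cv2.imwrite(f"pics/ov_{n}{sys.argv[1]}.png",draw(n,cv2.imread(f"pics/{n}0.png"),p[:3],p[3],p[4],.060,box,k))
E
python3 ov0.py a
```

```text
(no output)
```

View pics/ov_topa.png

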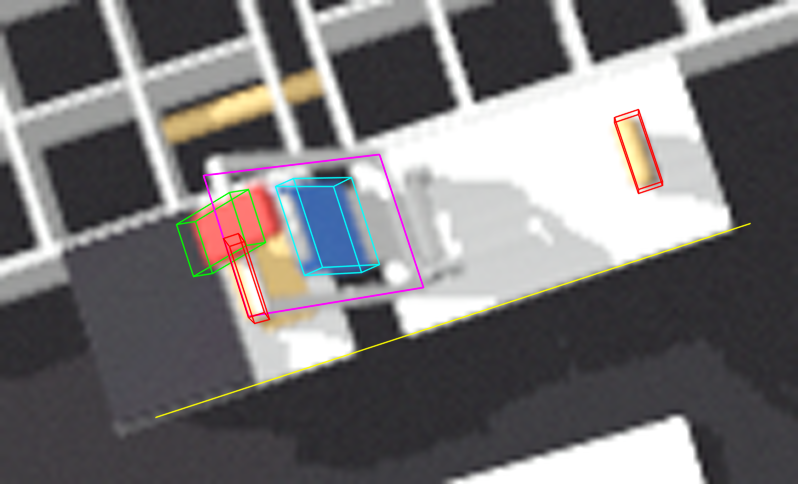

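View pics/ov_scenea.png

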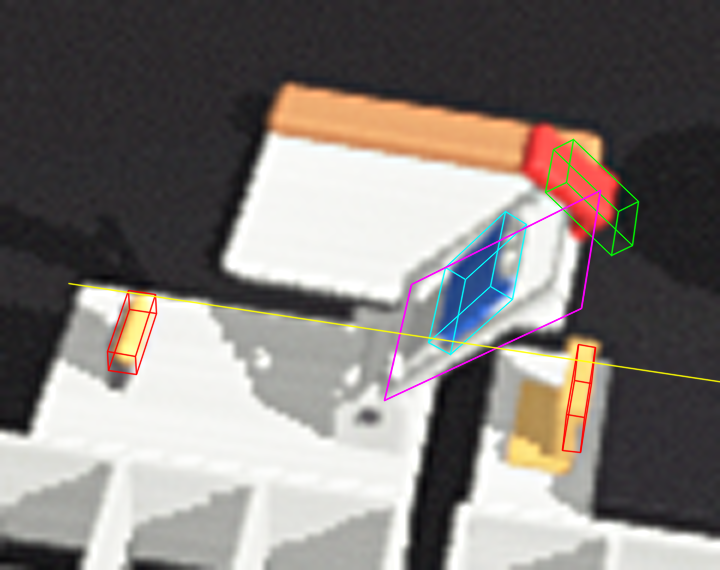

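```bash
python3 - <<'E'
s=open('fit.py').read()
i=s.index(" # tab centre");j=s.index("]\nedge")
s=s[:i]+''' (t(193,212),lambda th,r:loo(th,r,.086,.001,.008)),
 (t(207,266),lambda th,r:loo(th,r,.086,.001,-.008)),
 (t(265,184),lambda th,r:loo(th,r,.079,.028,.008)),
 (t(278,228),lambda th,r:loo(th,r,.079,.028,-.008)),
 (s(540,125),lambda th,r:loo(th,r,.079,.028,-.008)),
 (s(525,170),lambda th,r:loo(th,r,.079,.028,.008)),
 (s(618,183),lambda th,r:loo(th,r,.086,.001,-.008)),
 (s(582,238),lambda th,r:loo(th,r,.079,.001,.008)),
'''+s[j:]
s=s.replace("out+=list(proj(n,w(fr,f(p[3],p[4])))[0]-px)","out+=list(proj(n,w(fr,f(p[3],p[4])))[0]-px+(p[7:9] if n=='scene' else 0))")
s=s.replace("return np.array(out)","return np.array(out+list(p[7:9]/2))").replace("-.09,.02]","-.09,.02,0,0]").replace("res(p).reshape","res(p)[:-2].reshape")
open('fit.py','w').write(s)
E
python3 fit.py; python3 ov0.py b
```

```text
11.893931141821316 [ 0.5456  0.0176  0.3164  2.1253  0.8465 -0.0939  0.016   0.5648 -0.753 ]
[[ 0.8 -0.6]
 [ 0.3 -0.8]
 [ 0.5 -0.1]
 [ 0.9  0.6]
 [-0.8  0.4]
 [-2.2  0.4]
 [-2.  -0.9]
 [-1.4 -0.2]
 [-0.5 -1. ]
 [-0.5  0.2]
 [-0.1 -0. ]
 [ 0.4 -0.9]
 [ 1.1  0.7]
 [-1.2  1.8]
 [-0.1  1.4]
 [ 1.   0. ]
 [ 2.6 -0. ]
 [-0.  -0. ]
 [ 0.   0.1]]
pivot [0.    0.    0.061] [0.5456 0.0176 0.061 ]
bar [0.     0.0519 0.1284] [0.5294 0.067  0.1284]
tab [0.     0.0494 0.1474] [0.5302 0.0645 0.1474]
tip [0.     0.0369 0.1205] [0.5341 0.0526 0.1205]
```

View pics/ov_topb.png

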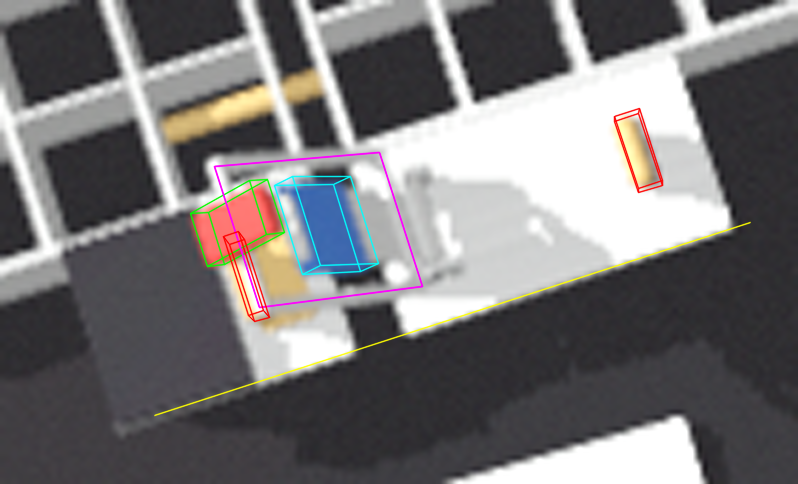

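View pics/ov_sceneb.png

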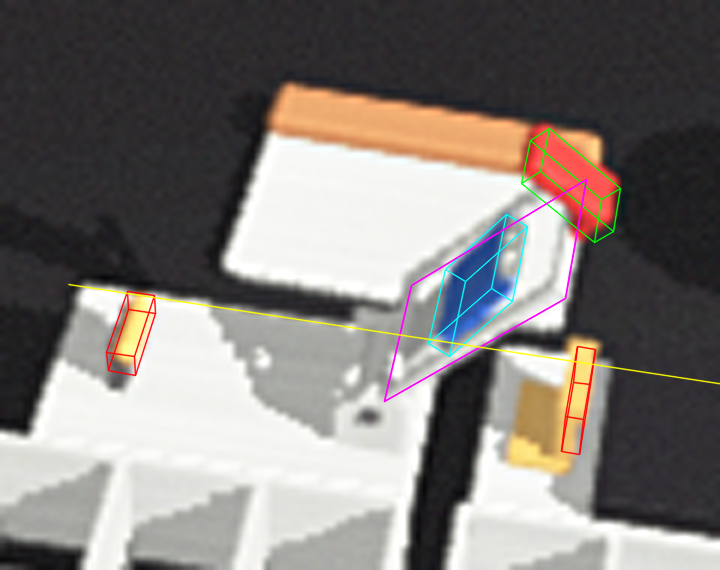

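```bash
cat >> h.py <<'E'
p=np.load("fr.npy");FR=p[:3]
def tool_R(tilt,yaw=None):
    yaw=FR[2] if yaw is None else yaw
    return R.from_euler('z',yaw)*R.from_rotvec([np.pi,0,0])*R.from_rotvec([tilt,0,0])
def go(local,tilt,isw=False):
    o=get_obs();Rt=R.from_quat(o["tool_rot"]);t=w(FR,local)[0]
    d=Rt.inv().apply(t-o["position"])*100
    rv=np.degrees((Rt.inv()*tool_R(tilt)).as_rotvec())
    print("world target",t.round(4),"offset cm",d.round(2),"rot deg",rv.round(1))
def loc(P):
    c,s=np.cos(FR[2]),np.sin(FR[2]);d=np.asarray(P)-[FR[0],FR[1],0]
    return np.array([c*d[0]+s*d[1],-s*d[0]+c*d[1],d[2]])
def st():
    o=get_obs();l=loc(o["position"]);Rt=R.from_quat(o["tool_rot"]);z=Rt.apply([0,0,1]);c,s=np.cos(FR[2]),np.sin(FR[2])
    f=o["ft_force"];fl=np.array([c*f[0]+s*f[1],-s*f[0]+c*f[1],f[2]])
    print("t",round(o["time"],2),"loc mm",(l*1e3).round(1),"tilt",round(float(np.arctan2(-s*z[0]+c*z[1],-z[2])),3),"f loc",fl.round(1),"grip",round(o["grip_width"]*1e3,1))
    return o
E
python3 - <<'E'
from h import *
st(); th,r=p[3:5]
print(loo(th,r,.0845,.003)); go([0,.04,.24],0)
E
```

```text
t 0.1 loc mm [-470.6 -469.   192.7] tilt 0.002 f loc [-0.9  0.3  0.6] grip 87.2
[0.         0.05929564 0.1412824 ]
world target [0.5331 0.0556 0.24  ] offset cm [-46.71 -51.23  -4.63] rot deg [ -0.1   0.1 -85.1]
```

>>> drive_tool:
  plan:
    - {"offset": [-2, -2.3, -3], "delta_rot": [0, 0, -5], "jaw": 4}
    - {"offset": [-5, -5.5, -4.6], "delta_rot": [0, 0, -10], "jaw": 4}
    - {"offset": [-8, -8.7, -4.6], "delta_rot": [0, 0, -15], "jaw": 4}
    - {"offset": [-10.8, -11.8, -4.6], "delta_rot": [0, 0, -20], "jaw": 4}
    - {"offset": [-13.5, -14.8, -4.6], "delta_rot": [0, 0, -25], "jaw": 4}
    - {"offset": [-16.2, -17.8, -4.6], "delta_rot": [0, 0, -30], "jaw": 4}
    - {"offset": [-19, -20.8, -4.6], "delta_rot": [0, 0, -35], "jaw": 4}
    - {"offset": [-21.7, -23.8, -4.6], "delta_rot": [0, 0, -40], "jaw": 4}

```text
time: 0.77
position: [0.3773, -0.2833, 0.2393]
tool_rot: [0.973, -0.232, -0.0, -0.0]
ft_force: [0.3, -0.0, 1.1]
grip_width: 0.0437
```

```bash
python3 - <<'E'
from h import *
st(); go([0,.03,.24],0)
E
```

```text
t 0.77 loc mm [-253.6 -233.6  239.3] tilt 0.001 f loc [ 0.2 -0.1  1.1] grip 43.7
world target [0.5363 0.0461 0.24  ] offset cm [ -0.65 -36.57  -0.05] rot deg [ -0.    0.  -44.9]
```

>>> drive_tool:
  plan:
    - {"offset": [-0.1, -4, 0], "delta_rot": [0, 0, -5.5], "jaw": 4}
    - {"offset": [-0.2, -8, 0], "delta_rot": [0, 0, -11], "jaw": 4}
    - {"offset": [-0.3, -12, 0], "delta_rot": [0, 0, -17], "jaw": 4}
    - {"offset": [-0.4, -16, 0], "delta_rot": [0, 0, -23], "jaw": 4}
    - {"offset": [-0.5, -20, 0], "delta_rot": [0, 0, -29], "jaw": 4}
    - {"offset": [-0.6, -24, 0], "delta_rot": [0, 0, -35], "jaw": 4}
    - {"offset": [-0.6, -28, 0], "delta_rot": [0, 0, -40], "jaw": 4}
    - {"offset": [-0.6, -32, 0], "delta_rot": [0, 0, -44.9], "jaw": 4}

```text
time: 1.43
position: [0.5171, 0.0045, 0.2393]
tool_rot: [0.987, 0.158, -0.0, -0.0]
ft_force: [0.9, -0.9, 0.6]
grip_width: 0.0399
```

```bash
python3 - <<'E'
from h import *
st(); th,r=p[3:5]
print(loo(th,r,.0845,.05),r); go(loo(th,r,.0845,.06),r)
E
```

```text
t 1.43 loc mm [-31.1  -3.6 239.3] tilt 0.0 f loc [ 0.6 -1.2  0.6] grip 39.9
[0.         0.02409302 0.17242363] 0.8465392038887213
world target [0.5404 0.0334 0.179 ] offset cm [ 3.12 -2.02  6.03] rot deg [48.5  0.1  0. ]
```

>>> drive_tool:
  plan:
    - {"offset": [0.5, 0, 0], "delta_rot": [7, 0, 0], "jaw": 4}
    - {"offset": [1, 0, 0], "delta_rot": [14, 0, 0], "jaw": 4}
    - {"offset": [1.5, -0.4, 1], "delta_rot": [21, 0, 0], "jaw": 4}
    - {"offset": [2, -0.8, 2], "delta_rot": [28, 0, 0], "jaw": 4}
    - {"offset": [2.5, -1.2, 3], "delta_rot": [35, 0, 0], "jaw": 4}
    - {"offset": [3.1, -1.6, 4.5], "delta_rot": [42, 0, 0], "jaw": 4}
    - {"offset": [3.1, -2, 6], "delta_rot": [48.5, 0, 0], "jaw": 4}
    - {"offset": [3.1, -2, 6], "delta_rot": [48.5, 0, 0], "jaw": 4}

```text
time: 2.1
position: [0.5382, 0.0292, 0.1706]
tool_rot: [0.899, 0.137, -0.07, -0.41]
ft_force: [-0.6, -0.3, -2.2]
grip_width: 0.04
```

```bash
python3 - <<'E'
from h import *
o=st(); th,r=p[3:5];print(o["q"].round(2))
go(loo(th,r,.0845,.004),r)
snap("scene","pics/s1.png",(200,120,400,300),4);snap("top","pics/t1.png",(150,100,330,230),4)
E
```

```text
t 2.1 loc mm [ -3.4  13.3 170.6] tilt 0.857 f loc [-0.6 -0.1 -2.2] grip 40.0
[-0.5   0.73  1.47  0.54  1.63 -0.97]
world target [0.5274 0.0733 0.1419] offset cm [ 0.34 -0.8   5.29] rot deg [-0.6  0.2 -0.8]
```

View pics/s1.png

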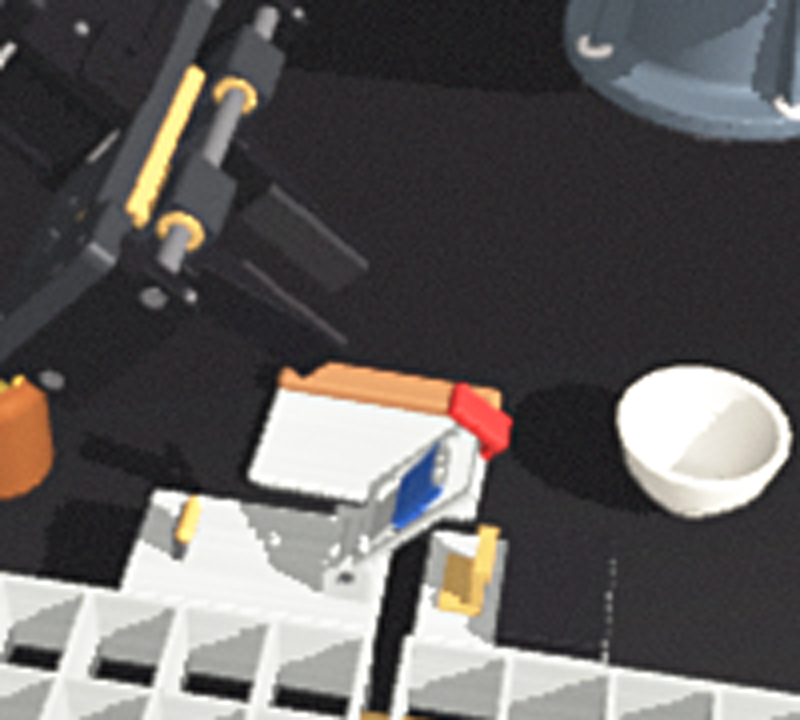

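View pics/t1.png

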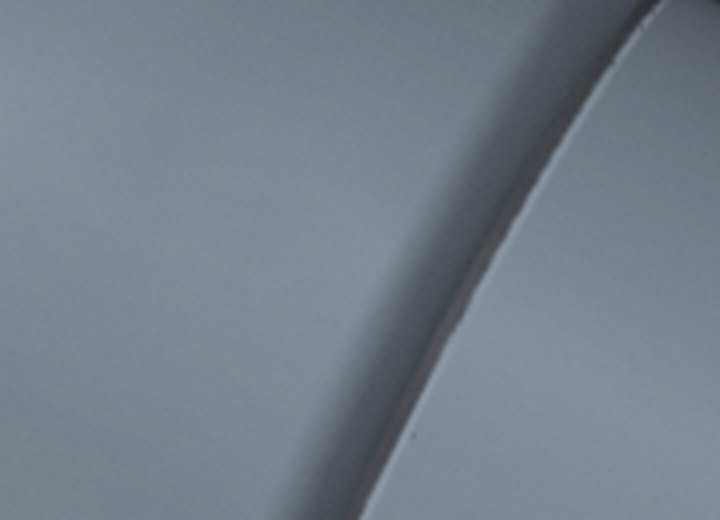

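The arm blocks the top view. In the scene view the open fingers are up-left of the red tab (tab at about (320,225) full-frame) and point toward it. I'll approach along the finger axis.

>>> drive_tool:
  plan:
    - {"offset": [0.15, -0.4, 0], "delta_rot": [0, 0, 0], "jaw": 4}
    - {"offset": [0.35, -0.8, 0], "delta_rot": [0, 0, -0.8], "jaw": 4}
    - {"offset": [0.35, -0.8, 0.8], "delta_rot": [0, 0, -0.8], "jaw": 4}
    - {"offset": [0.35, -0.8, 1.6], "delta_rot": [0, 0, -0.8], "jaw": 4}
    - {"offset": [0.35, -0.8, 2.3], "delta_rot": [0, 0, -0.8], "jaw": 4}
    - {"offset": [0.35, -0.8, 3], "delta_rot": [0, 0, -0.8], "jaw": 4}
    - {"offset": [0.35, -0.8, 3.4], "delta_rot": [0, 0, -0.8], "jaw": 4}
    - {"offset": [0.35, -0.8, 3.4], "delta_rot": [0, 0, -0.8], "jaw": 4}

```text
time: 2.87
position: [0.5332, 0.0624, 0.1625]
tool_rot: [0.899, 0.148, -0.062, -0.407]
ft_force: [-0.8, 0.7, -0.0]
grip_width: 0.0398
```

```bash
python3 - <<'E'
from h import *
o=st(); th,r=p[3:5]
go(loo(th,r,.0845,.004),r)
snap("scene","pics/s2.png",(240,150,380,280),5)
E
```

```text
t 2.87 loc mm [  2.2  46.5 162.5] tilt 0.848 f loc [-0.6  0.9 -0. ] grip 39.8
world target [0.5274 0.0733 0.1419] offset cm [-0.23  0.74  2.27] rot deg [-0.1 -0.1  0.6]
```

View pics/s2.png

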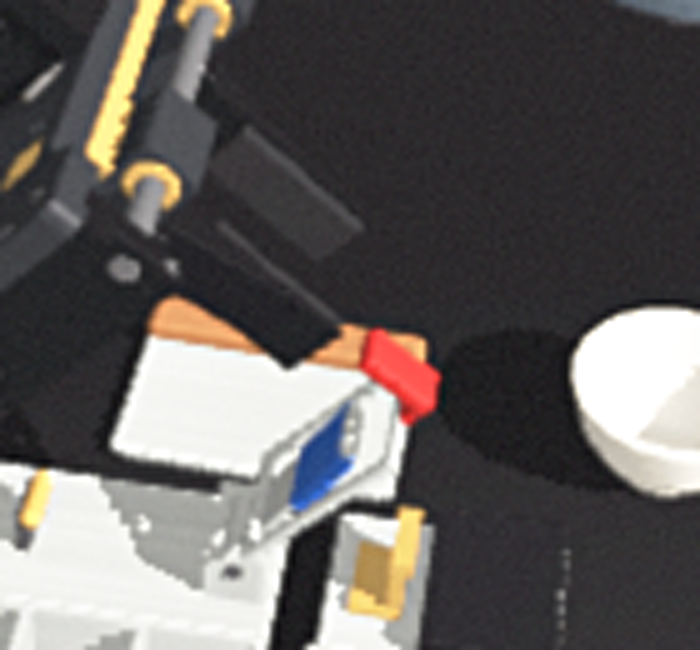

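The fingers straddle the tab line (near tip at (315,345) in the crop, tab top at (385,345)). Next I'll correct sideways and go the rest of the way in.

>>> drive_tool:
  plan:
    - {"offset": [-0.2, 0.4, 0], "delta_rot": [0, 0, 0.6], "jaw": 4}
    - {"offset": [-0.2, 0.7, 0], "delta_rot": [0, 0, 0.6], "jaw": 4}
    - {"offset": [-0.2, 0.7, 0.5], "delta_rot": [0, 0, 0.6], "jaw": 4}
    - {"offset": [-0.2, 0.7, 1], "delta_rot": [0, 0, 0.6], "jaw": 4}
    - {"offset": [-0.2, 0.7, 1.5], "delta_rot": [0, 0, 0.6], "jaw": 4}
    - {"offset": [-0.2, 0.7, 2], "delta_rot": [0, 0, 0.6], "jaw": 4}
    - {"offset": [-0.2, 0.7, 2.2], "delta_rot": [0, 0, 0.6], "jaw": 4}
    - {"offset": [-0.2, 0.7, 2.2], "delta_rot": [0, 0, 0.6], "jaw": 4}

```text
time: 3.58
position: [0.5282, 0.0727, 0.1429]
tool_rot: [0.9, 0.144, -0.064, -0.406]
ft_force: [0.6, -0.3, 1.3]
grip_width: 0.0401
```

```bash
python3 - <<'E'
from h import *
o=st(); th,r=p[3:5]
go(loo(th,r,.0845,.004),r)
snap("scene","pics/s3.png",(240,150,380,280),5)
E
```

```text
t 3.58 loc mm [  0.6  57.8 142.9] tilt 0.847 f loc [ 0.5 -0.5  1.3] grip 40.1
world target [0.5274 0.0733 0.1419] offset cm [-0.06  0.02  0.12] rot deg [-0.1 -0.1  0. ]
```

View pics/s3.png

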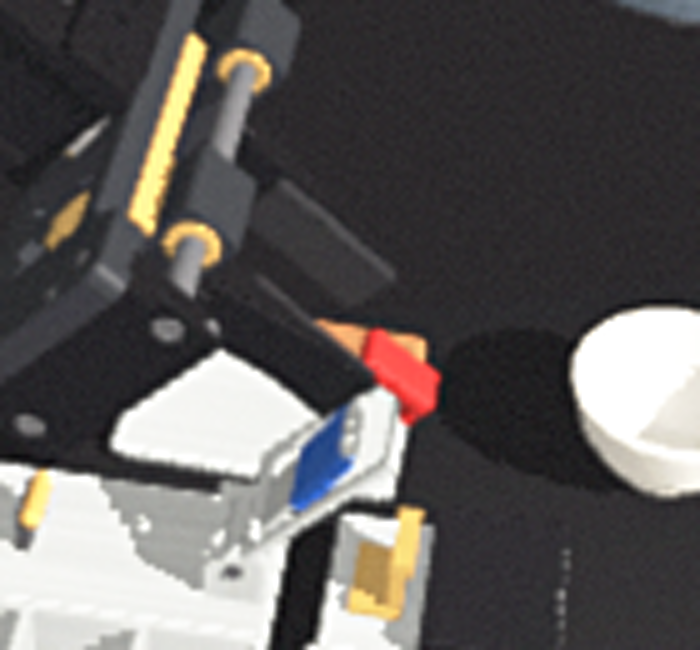

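```bash
python3 - <<'E'
from h import *
o=get_obs();Rt=R.from_quat(o["tool_rot"])
for nm,v in dict(tcp=[0,0,0],xp=[.02,0,0],xm=[-.02,0,0],xpp=[.035,0,0],xpyp=[.02,.0095,0],xpym=[.02,-.0095,0],xmyp=[-.02,.0095,0],xmym=[-.02,-.0095,0]).items():
    q=proj("scene",o["position"]+Rt.apply(v))[0]; print(nm,((q-[240,150]+.5)*5).round())
th,r=p[3:5]
for a in(.079,.086):
  for u in(.001,.028): print(a,u,[((proj("scene",w(FR,loo(th,r,a,u,x)))[0]-[240,150]+.5)*5).round() for x in(-.008,.008)])
E
```

```text
tcp [426. 395.]
xp [418. 441.]
xm [433. 351.]
xpp [412. 477.]
xpyp [396. 454.]
xpym [440. 428.]
xmyp [412. 364.]
xmym [455. 338.]
0.079 0.001 [array([426., 391.]), array([420., 427.])]
0.079 0.028 [array([367., 342.]), array([360., 378.])]
0.086 0.001 [array([442., 382.]), array([437., 418.])]
0.086 0.028 [array([383., 332.]), array([376., 368.])]
```

```bash
python3 - <<'E'
from h import *
for pos,q in (([.24426,-.57445,.1926],[.834,-.5518,-.0008,-.0007]),([.5382,.0292,.1706],[.899,.137,-.07,-.41]),([.5332,.0624,.1625],[.899,.148,-.062,-.407])):
    Rt=R.from_quat(q)
    h=.0435 if pos[0]<.3 else .02
    print([proj("scene",np.array(pos)+Rt.apply(v))[0].round(1) for v in ([0,0,0],[h,0,0],[-h,0,0],[h,0,-.019],[-h,0,-.019],[h,0,-.028],[-h,0,-.028])])
E
```

```text
[array([132. ,  45.2]), array([114.5,  44.2]), array([149.6,  46.1]), array([112.5,  36.3]), array([148. ,  38.2]), array([111.5,  32.5]), array([147.2,  34.4])]
[array([297.9, 210. ]), array([295.6, 219. ]), array([300.1, 201.3]), array([286.4, 211.7]), array([291.3, 194.1]), array([282. , 208.2]), array([287. , 190.7])]
[array([318.4, 219.2]), array([316.8, 228.3]), array([320. , 210.5]), array([307.8, 221. ]), array([311.4, 203.4]), array([303.5, 217.5]), array([307.3, 199.9])]
```

```bash
python3 - <<'E'
import cv2
a=cv2.imread("pics/scene0.png")[0:60,60:200]
a=cv2.convertScaleAbs(a,alpha=2,beta=20)
cv2.imwrite("pics/s0g.png",cv2.resize(a,None,fx=5,fy=5,interpolation=cv2.INTER_CUBIC))
a=cv2.imread("pics/s3.png");cv2.imwrite("pics/s3g.png",cv2.convertScaleAbs(a,alpha=3,beta=20))
E
```

```text
(no output)
```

View pics/s0g.png

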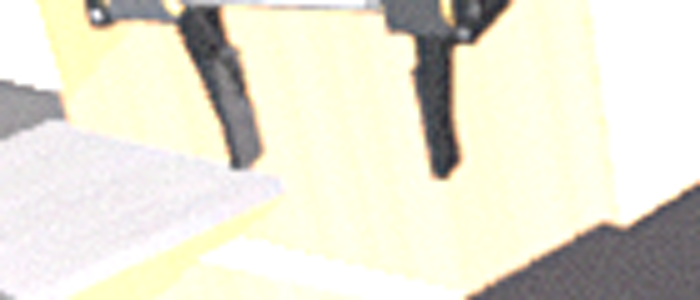

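View pics/s3g.png

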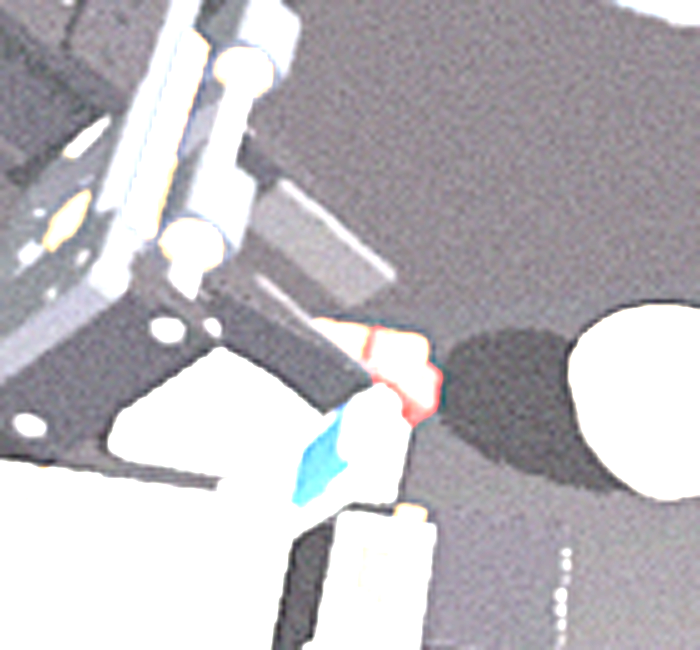

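In both the first picture and this one, the finger tips appear about 28 mm behind where the TCP projects. I'll narrow the jaws without touching the tab and look again.

>>> drive_tool:
  plan:
    - {"offset": [0, 0, 0], "delta_rot": [0, 0, 0], "jaw": 2.2}
    - {"offset": [0, 0, 0], "delta_rot": [0, 0, 0], "jaw": 2.2}
    - {"offset": [0, 0, 0], "delta_rot": [0, 0, 0], "jaw": 2.2}
    - {"offset": [0, 0, 0], "delta_rot": [0, 0, 0], "jaw": 2.2}
    - {"offset": [0, 0, 0], "delta_rot": [0, 0, 0], "jaw": 2.2}
    - {"offset": [0, 0, 0], "delta_rot": [0, 0, 0], "jaw": 2.2}
    - {"offset": [0, 0, 0], "delta_rot": [0, 0, 0], "jaw": 2.2}
    - {"offset": [0, 0, 0], "delta_rot": [0, 0, 0], "jaw": 2.2}

```text
time: 4.3
position: [0.5288, 0.0719, 0.1432]
tool_rot: [0.9, 0.144, -0.063, -0.406]
ft_force: [-0.5, 0.9, 0.2]
grip_width: 0.0222
```

```bash
python3 - <<'E'
from h import *
o=st(); th,r=p[3:5]
snap("scene","pics/s4.png",(240,150,380,280),5)
E
```

```text
t 4.3 loc mm [  0.9  56.8 143.2] tilt 0.846 f loc [-0.2  1.   0.2] grip 22.2
```

View pics/s4.png

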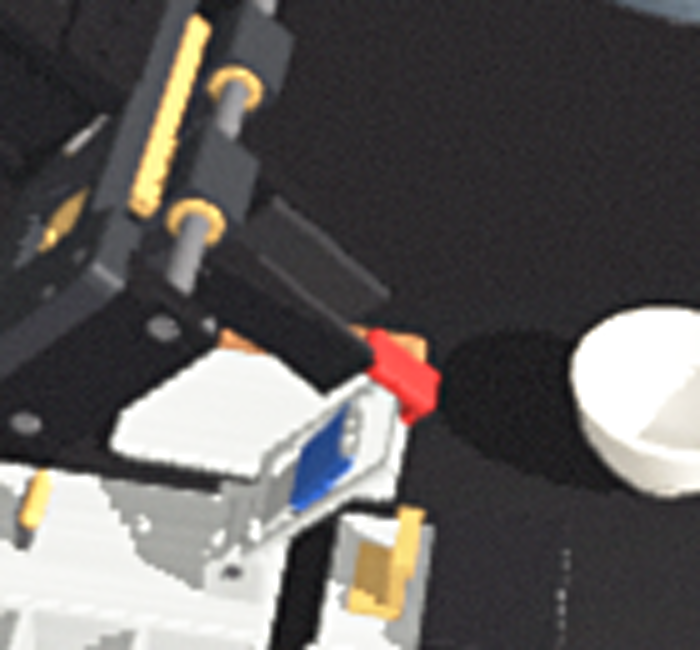

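The visible tips are still about 27 mm short of the nominal TCP and seem to sit just above the tab top. Closing gently here will tell which is right: a stop at 16 mm means the pads are around the tab.

>>> drive_tool:
  plan:
    - {"offset": [0, 0, 0], "delta_rot": [0, 0, 0], "jaw": 1.2}
    - {"offset": [0, 0, 0], "delta_rot": [0, 0, 0], "jaw": 1.2}
    - {"offset": [0, 0, 0], "delta_rot": [0, 0, 0], "jaw": 1.2}
    - {"offset": [0, 0, 0], "delta_rot": [0, 0, 0], "jaw": 1.2}
    - {"offset": [0, 0, 0], "delta_rot": [0, 0, 0], "jaw": 1.2}
    - {"offset": [0, 0, 0], "delta_rot": [0, 0, 0], "jaw": 1.2}
    - {"offset": [0, 0, 0], "delta_rot": [0, 0, 0], "jaw": 1.2}
    - {"offset": [0, 0, 0], "delta_rot": [0, 0, 0], "jaw": 1.2}
  squeeze: 5

```text
time: 5.02
position: [0.5288, 0.072, 0.1432]
tool_rot: [0.9, 0.144, -0.063, -0.406]
ft_force: [-0.9, 0.3, -0.5]
grip_width: 0.0119
```

```bash
python3 - <<'E'
from h import *
o=st(); th,r=p[3:5]
snap("scene","pics/s5.png",(240,150,380,280),5)
E
```

```text
t 5.02 loc mm [  0.9  56.9 143.2] tilt 0.847 f loc [-0.7  0.6 -0.5] grip 11.9
```

View pics/s5.png

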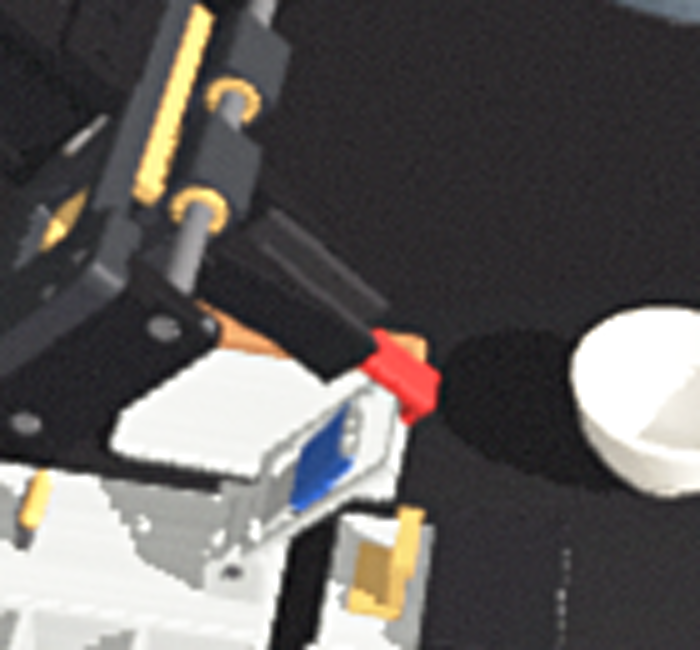

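The jaws went past 16 mm with no contact, so the picture is right: the real tips sit about 26.5 mm behind the reported TCP along tool z. I'll use that offset from here on. Next: open and advance.

>>> drive_tool:
  plan:
    - {"offset": [-0.1, 0.05, 0], "delta_rot": [0, 0, 0], "jaw": 3.2}
    - {"offset": [-0.1, 0.05, 0], "delta_rot": [0, 0, 0], "jaw": 3.2}
    - {"offset": [-0.1, 0.05, 0], "delta_rot": [0, 0, 0], "jaw": 3.2}
    - {"offset": [-0.1, 0.05, 0], "delta_rot": [0, 0, 0], "jaw": 3.2}
    - {"offset": [-0.1, 0.05, 0.6], "delta_rot": [0, 0, 0], "jaw": 3.2}
    - {"offset": [-0.1, 0.05, 1.2], "delta_rot": [0, 0, 0], "jaw": 3.2}
    - {"offset": [-0.1, 0.05, 1.5], "delta_rot": [0, 0, 0], "jaw": 3.2}
    - {"offset": [-0.1, 0.05, 1.5], "delta_rot": [0, 0, 0], "jaw": 3.2}

```text
time: 5.73
position: [0.5235, 0.083, 0.1324]
tool_rot: [0.9, 0.144, -0.064, -0.406]
ft_force: [-0.2, 0.2, -0.6]
grip_width: 0.032
```

```bash
python3 - <<'E'
s=open('h.py').read()
s=s.replace('t=w(FR,local)[0]\n','t=w(FR,local)[0]+D*tool_R(tilt).apply([0,0,1])\n').replace('def go(','D=.0265\ndef go(')
s=s.replace('l=loc(o["position"]);Rt=R.from_quat(o["tool_rot"]);','Rt=R.from_quat(o["tool_rot"]);l=loc(o["position"]-D*Rt.apply([0,0,1]));')
open('h.py','w').write(s)
E
python3 - <<'E'
from h import *
o=st(); th,r=p[3:5]
go(loo(th,r,.0845,.004),r)
snap("scene","pics/s6.png",(240,150,380,280),5)
E
```

```text
t 5.73 loc mm [ -0.7  49.1 149.9] tilt 0.848 f loc [-0.2  0.3 -0.6] grip 32.0
world target [0.5212 0.0921 0.1244] offset cm [ 0.06 -0.02  1.23] rot deg [-0.1 -0.1  0. ]
```

View pics/s6.png

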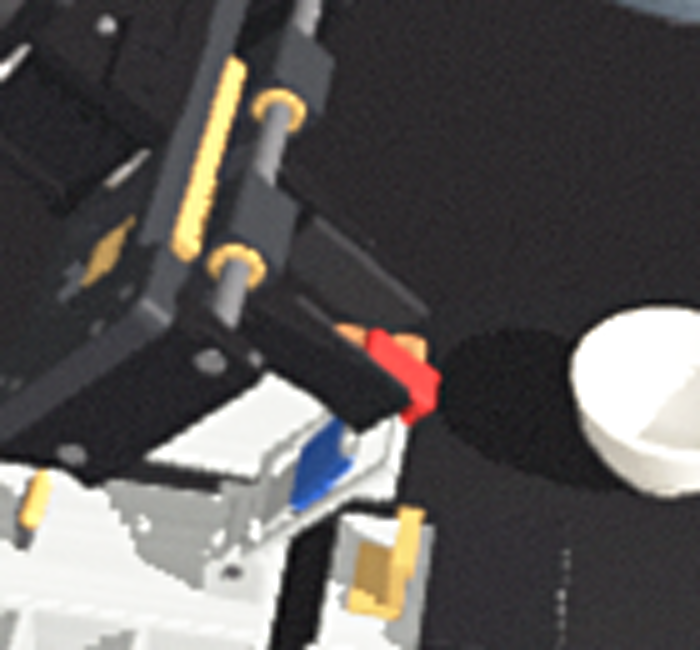

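The fingers now straddle the tab (near tip at about (385,412) in the crop, tab at (405,370)). I'll advance the last 9 mm and pinch.

>>> drive_tool:
  plan:
    - {"offset": [0.05, -0.05, 0.5], "delta_rot": [0, 0, 0], "jaw": 3.2}
    - {"offset": [0.05, -0.05, 0.9], "delta_rot": [0, 0, 0], "jaw": 3.2}
    - {"offset": [0.05, -0.05, 0.9], "delta_rot": [0, 0, 0], "jaw": 3.2}
    - {"offset": [0.05, -0.05, 0.9], "delta_rot": [0, 0, 0], "jaw": 1.2}
    - {"offset": [0.05, -0.05, 0.9], "delta_rot": [0, 0, 0], "jaw": 1.2}
    - {"offset": [0.05, -0.05, 0.9], "delta_rot": [0, 0, 0], "jaw": 1.2}
    - {"offset": [0.05, -0.05, 0.9], "delta_rot": [0, 0, 0], "jaw": 1.2}
    - {"offset": [0.05, -0.05, 0.9], "delta_rot": [0, 0, 0], "jaw": 1.2}
  squeeze: 12

```text
time: 6.45
position: [0.5217, 0.0887, 0.1273]
tool_rot: [0.9, 0.144, -0.064, -0.406]
ft_force: [-3.1, -0.5, 0.5]
grip_width: 0.0159
```

```bash
python3 - <<'E'
from h import *
o=st(); th,r=p[3:5]
print(o["moment"].round(2))
snap("scene","pics/s7.png",(240,150,380,280),5)
E
```

```text
t 6.45 loc mm [ -0.6  55.2 144.8] tilt 0.847 f loc [-3.1  0.5  0.5] grip 15.9
[-0.57  0.09  0.4 ]
```

View pics/s7.png

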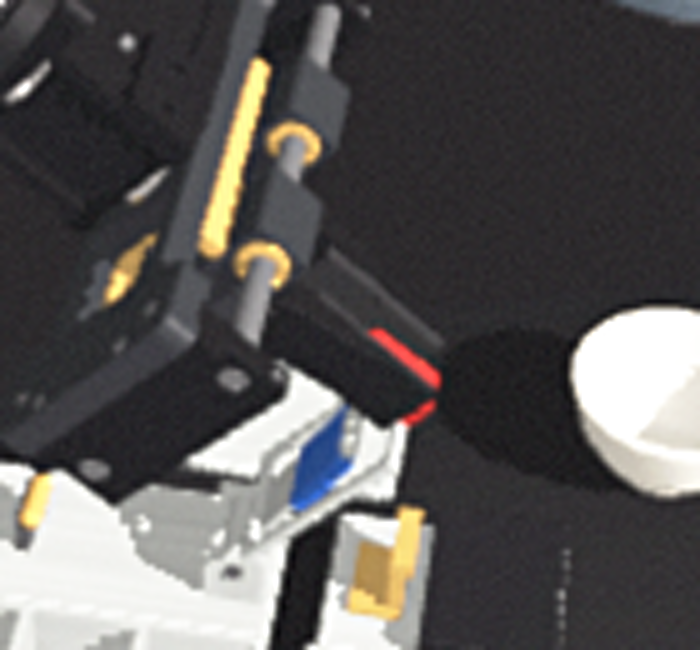

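Gripped at 15.9 mm. I'll compute the arc about the loop pin.

```bash
python3 - <<'E'
import numpy as np
from scipy.spatial.transform import Rotation as R
v=np.array([0,-8.45,1.81])
for d in (-4.5,-9,-13.5,-18,-22.5,-27,-31.5,-36): print(d,(R.from_euler('x',d,degrees=True).apply(v)-v).round(2))
E
```

```text
-4.5 [0.   0.17 0.66]
-9 [0.   0.39 1.3 ]
-13.5 [0.   0.66 1.92]
-18 [0.   0.97 2.52]
-22.5 [0.   1.34 3.1 ]
-27 [0.   1.74 3.64]
-31.5 [0.   2.19 4.15]
-36 [0.   2.68 4.62]
```

>>> drive_tool:
  plan:
    - {"offset": [0, 0.17, 0.66], "delta_rot": [-4.5, 0, 0], "jaw": 1.2}
    - {"offset": [0, 0.39, 1.3], "delta_rot": [-9, 0, 0], "jaw": 1.2}
    - {"offset": [0, 0.66, 1.92], "delta_rot": [-13.5, 0, 0], "jaw": 1.2}
    - {"offset": [0, 0.97, 2.52], "delta_rot": [-18, 0, 0], "jaw": 1.2}
    - {"offset": [0, 1.34, 3.1], "delta_rot": [-22.5, 0, 0], "jaw": 1.2}
    - {"offset": [0, 1.74, 3.64], "delta_rot": [-27, 0, 0], "jaw": 1.2}
    - {"offset": [0, 2.19, 4.15], "delta_rot": [-31.5, 0, 0], "jaw": 1.2}
    - {"offset": [0, 2.68, 4.62], "delta_rot": [-36, 0, 0], "jaw": 1.2}

```text
time: 7.17
position: [0.5166, 0.1041, 0.0762]
tool_rot: [0.982, 0.156, -0.016, -0.105]
ft_force: [-2.3, -4.9, -3.2]
grip_width: 0.0157
```

```bash
python3 - <<'E'
from h import *
o=st(); th,r=p[3:5];rr=r-np.radians(36)
print(loo(th,rr,.0845,.0084)*1e3,rr)
snap("scene","pics/s8.png",(240,150,380,280),5)
E
```

```text
t 7.17 loc mm [ -0.7  85.5 102.1] tilt 0.214 f loc [-3.7 -3.9 -3.2] grip 15.7
[  0.          86.23214543 102.49928612] 0.21822067317076266
```

View pics/s8.png

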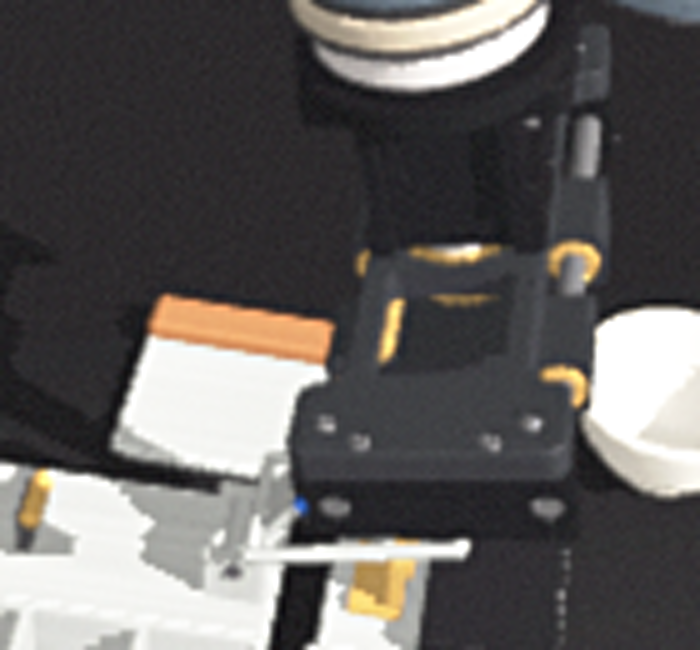

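The loop follows the gripper; its bar corner is at about (333,260) full-frame, now beyond the keeper at about (318,266). I'll continue the arc down.

```bash
python3 - <<'E'
import numpy as np
from scipy.spatial.transform import Rotation as R
v=np.array([0,-8.45,1.81])
for d in (-4,-8,-12,-15,-18): print(d,(R.from_euler('x',d,degrees=True).apply(v)-v).round(2))
from h import *
print((proj("scene",w(FR,[loo(p[3],.218,.07,0,.022),loo(p[3],.218,0,0,.022)]))-[240,150]+.5)*5)
E
```

```text
-4 [0.   0.15 0.59]
-8 [0.   0.33 1.16]
-12 [0.   0.56 1.72]
-15 [0.   0.76 2.13]
-18 [0.   0.97 2.52]
[[456.06468381 561.98533537]
 [245.17794278 559.7595632 ]]
```

>>> drive_tool:
  plan:
    - {"offset": [0, 0.07, 0.3], "delta_rot": [-2, 0, 0], "jaw": 1.2}
    - {"offset": [0, 0.15, 0.59], "delta_rot": [-4, 0, 0], "jaw": 1.2}
    - {"offset": [0, 0.33, 1.16], "delta_rot": [-8, 0, 0], "jaw": 1.2}
    - {"offset": [0, 0.56, 1.72], "delta_rot": [-12, 0, 0], "jaw": 1.2}
    - {"offset": [0, 0.76, 2.13], "delta_rot": [-15, 0, 0], "jaw": 1.2}
    - {"offset": [0, 0.97, 2.52], "delta_rot": [-18, 0, 0], "jaw": 1.2}
    - {"offset": [0, 0.97, 2.52], "delta_rot": [-18, 0, 0], "jaw": 1.2}
    - {"offset": [0, 0.97, 2.52], "delta_rot": [-18, 0, 0], "jaw": 1.2}

```text
time: 7.88
position: [0.5168, 0.1022, 0.0494]
tool_rot: [0.987, 0.157, 0.007, 0.046]
ft_force: [-5.3, 3.0, 1.1]
grip_width: 0.0158
```

```bash
python3 - <<'E'
from h import *
o=st(); th,r=p[3:5];rr=r-np.radians(54)
print(loo(th,rr,.0845,.0084)*1e3,loo(th,rr,.07,0)*1e3,rr)
print((proj("scene",w(FR,[loo(p[3],rr,.07,0,.022),loo(p[3],rr,0,0,.022)]))-[240,150]+.5)*5)
snap("scene","pics/s9.png",(240,150,380,280),5)
E
```

```text
t 7.88 loc mm [-1.  91.7 75.8] tilt -0.092 f loc [-4.1  4.5  1.1] grip 15.8
[ 0.         90.47073851 76.27184529] [ 0.         75.2327694  69.29944991] -0.09593859218821665
[[454.11579291 605.69021516]
 [245.17794278 559.7595632 ]]
```

View pics/s9.png

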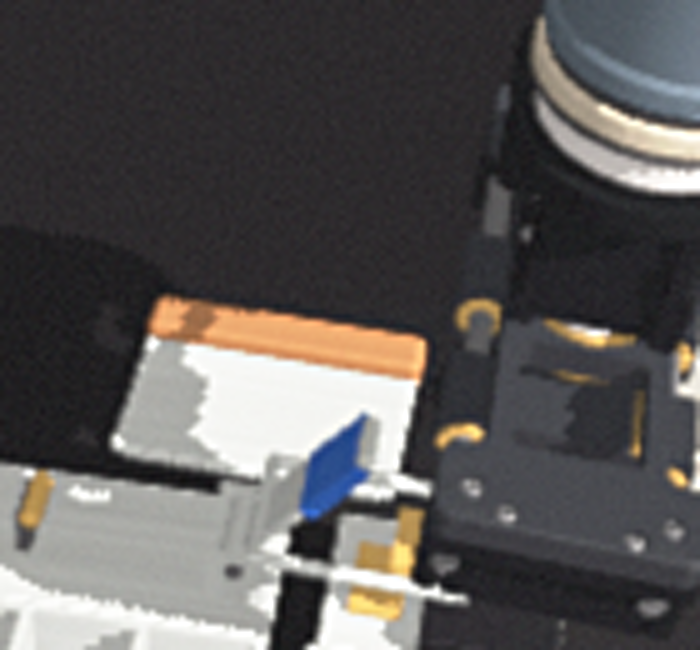

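The loop is nearly level, with its bar corner at (468,600) in the crop, past the keeper lip at (410,540). The last part of the arc takes the bar below lip level.

>>> drive_tool:
  plan:
    - {"offset": [0, 0.07, 0.26], "delta_rot": [-1.8, 0, 0], "jaw": 1.2}
    - {"offset": [0, 0.13, 0.52], "delta_rot": [-3.5, 0, 0], "jaw": 1.2}
    - {"offset": [0, 0.21, 0.77], "delta_rot": [-5.3, 0, 0], "jaw": 1.2}
    - {"offset": [0, 0.29, 1.02], "delta_rot": [-7, 0, 0], "jaw": 1.2}
    - {"offset": [0, 0.29, 1.02], "delta_rot": [-7, 0, 0], "jaw": 1.2}
    - {"offset": [0, 0.29, 1.02], "delta_rot": [-7, 0, 0], "jaw": 1.2}
    - {"offset": [0, 0.29, 1.02], "delta_rot": [-7, 0, 0], "jaw": 1.2}
    - {"offset": [0, 0.29, 1.02], "delta_rot": [-7, 0, 0], "jaw": 1.2}

```text
time: 8.6
position: [0.5185, 0.0976, 0.0398]
tool_rot: [0.982, 0.154, 0.017, 0.106]
ft_force: [-6.0, 3.8, 0.7]
grip_width: 0.016
```

```bash
python3 - <<'E'
from h import *
o=st(); th,r=p[3:5];rr=r-np.radians(61)
print(loo(th,rr,.0845,.0084)*1e3,loo(th,rr,.07,0)*1e3,rr)
snap("scene","pics/s10.png",(240,150,380,280),5)
E
```

```text
t 8.6 loc mm [-0.8 90.1 65.7] tilt -0.214 f loc [-4.5  5.5  0.7] grip 16.0
[ 0.         89.87032507 65.92118965] [ 0.         73.89621622 60.85780673] -0.21811163982781967
```

View pics/s10.png

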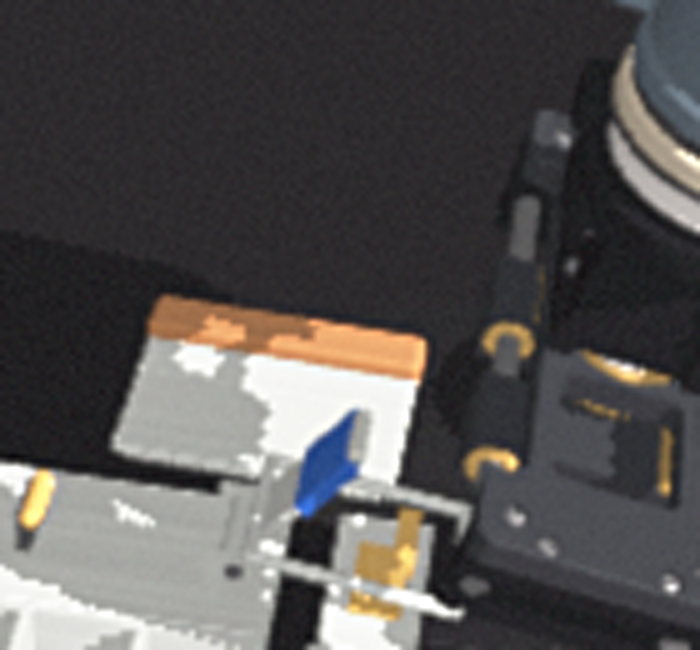

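The bar is behind and about level with the keeper's far face region: the loop encloses the keeper in the crop, with the bar at about x=465 and the lip at about x=410. I'll draw it straight back along local -y.

>>> drive_tool:
  plan:
    - {"offset": [0, 0.15, 0.03], "delta_rot": [0, 0, 0], "jaw": 1.2}
    - {"offset": [0, 0.29, 0.06], "delta_rot": [0, 0, 0], "jaw": 1.2}
    - {"offset": [0, 0.44, 0.1], "delta_rot": [0, 0, 0], "jaw": 1.2}
    - {"offset": [0, 0.59, 0.13], "delta_rot": [0, 0, 0], "jaw": 1.2}
    - {"offset": [0, 0.73, 0.16], "delta_rot": [0, 0, 0], "jaw": 1.2}
    - {"offset": [0, 0.85, 0.18], "delta_rot": [0, 0, 0], "jaw": 1.2}
    - {"offset": [0, 0.98, 0.21], "delta_rot": [0, 0, 0], "jaw": 1.2}
    - {"offset": [0, 0.98, 0.21], "delta_rot": [0, 0, 0], "jaw": 1.2}

```text
time: 9.32
position: [0.5215, 0.0884, 0.0399]
tool_rot: [0.982, 0.154, 0.017, 0.106]
ft_force: [-5.7, 3.9, 0.1]
grip_width: 0.0156
```

```bash
python3 - <<'E'
from h import *
o=st()
snap("scene","pics/s11.png",(240,150,380,280),5)
E
```

```text
t 9.32 loc mm [-0.9 80.4 65.8] tilt -0.214 f loc [-4.2  5.5  0.1] grip 15.6
```

View pics/s11.png

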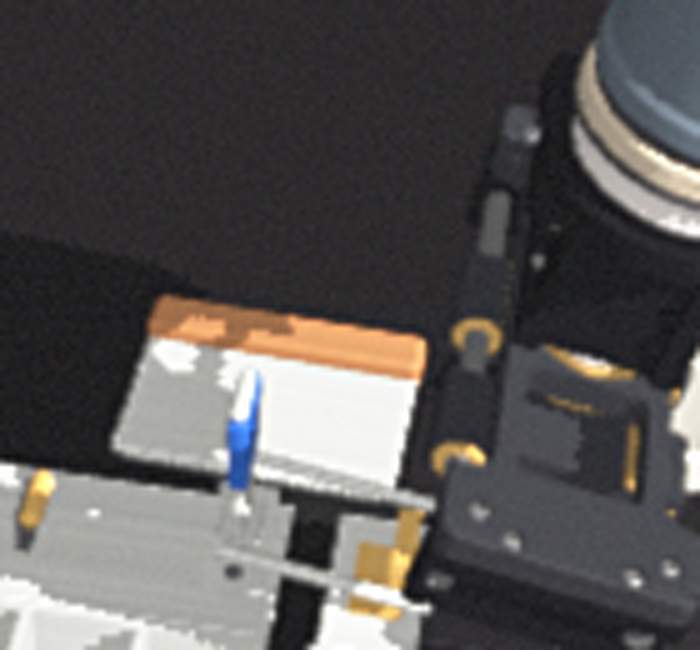

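The lever is now near upright (blue end at (250,430) in the crop) and the loop spans the keeper. I'll draw back further in small steps and watch the force.

>>> drive_tool:
  plan:
    - {"offset": [0, 0.08, 0.02], "delta_rot": [0, 0, 0], "jaw": 1.2}
    - {"offset": [0, 0.15, 0.03], "delta_rot": [0, 0, 0], "jaw": 1.2}
    - {"offset": [0, 0.2, 0.04], "delta_rot": [0, 0, 0], "jaw": 1.2}
    - {"offset": [0, 0.25, 0.05], "delta_rot": [0, 0, 0], "jaw": 1.2}
    - {"offset": [0, 0.25, 0.05], "delta_rot": [0, 0, 0], "jaw": 1.2}
    - {"offset": [0, 0.25, 0.05], "delta_rot": [0, 0, 0], "jaw": 1.2}
    - {"offset": [0, 0.25, 0.05], "delta_rot": [0, 0, 0], "jaw": 1.2}
    - {"offset": [0, 0.25, 0.05], "delta_rot": [0, 0, 0], "jaw": 1.2}

```text
time: 10.03
position: [0.5224, 0.0855, 0.0398]
tool_rot: [0.982, 0.154, 0.017, 0.106]
ft_force: [-4.8, 2.2, 0.5]
grip_width: 0.0155
```

```bash
python3 - <<'E'
from h import *
o=st()
E
```

```text
t 10.03 loc mm [-0.9 77.4 65.7] tilt -0.215 f loc [-3.9  3.6  0.5] grip 15.5
```

>>> drive_tool:
  plan:
    - {"offset": [0, 0.1, 0.02], "delta_rot": [0, 0, 0], "jaw": 1.2}
    - {"offset": [0, 0.15, 0.03], "delta_rot": [0, 0, 0], "jaw": 1.2}
    - {"offset": [0, 0.2, 0.04], "delta_rot": [0, 0, 0], "jaw": 1.2}
    - {"offset": [0, 0.2, 0.04], "delta_rot": [0, 0, 0], "jaw": 1.2}
    - {"offset": [0, 0.2, 0.04], "delta_rot": [0, 0, 0], "jaw": 1.2}
    - {"offset": [0, 0.2, 0.04], "delta_rot": [0, 0, 0], "jaw": 1.2}
    - {"offset": [0, 0.2, 0.04], "delta_rot": [0, 0, 0], "jaw": 1.2}
    - {"offset": [0, 0.2, 0.04], "delta_rot": [0, 0, 0], "jaw": 1.2}

```text
time: 10.7
position: [0.523, 0.0836, 0.0398]
tool_rot: [0.982, 0.154, 0.017, 0.106]
ft_force: [-5.2, 3.4, -0.7]
grip_width: 0.0159
```

```bash
python3 - <<'E'
from h import *
o=st()
snap("scene","pics/s12.png",(260,200,360,290),7)
E
```

```text
t 10.7 loc mm [-0.9 75.4 65.7] tilt -0.214 f loc [-3.9  4.9 -0.7] grip 15.9
```

View pics/s12.png

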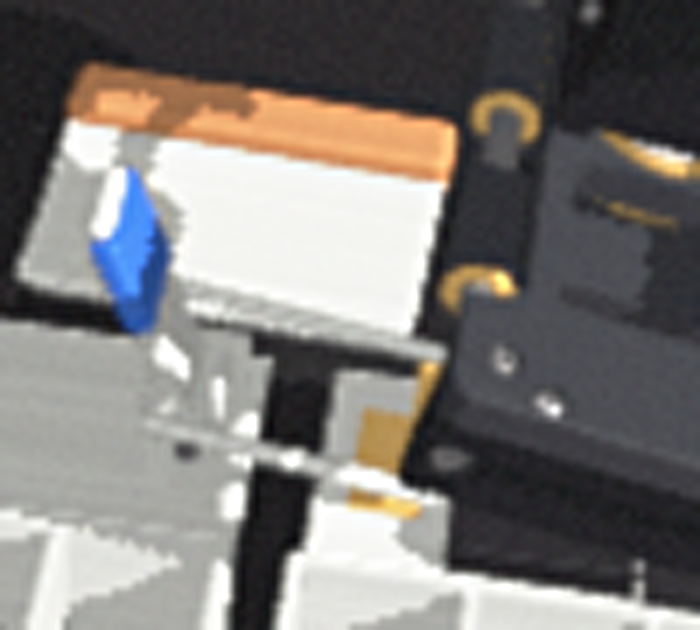

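```bash
cat > ov1.py <<'E'
from ov import *
from scipy.optimize import fsolve
y,z=float(sys.argv[1]),float(sys.argv[2]);f=sys.argv[3];box=tuple(map(int,sys.argv[4].split(',')));k=int(sys.argv[5])
g=float(sys.argv[6]) if len(sys.argv)>6 else 1.3
s=fsolve(lambda q:loo(q[0],q[1],.0845,.0084)[1:]-[y,z],[g,-.2]);p=np.load("fr.npy")
print("th,rho",s,"bar",loo(s[0],s[1],.07,0)*1e3)
im=cv2.imread(f);im=cv2.resize(im,None,fx=1/k,fy=1/k,interpolation=cv2.INTER_AREA)
full=np.zeros((420,560,3),np.uint8);full[box[1]:box[3],box[0]:box[2]]=im
cv2.imwrite(f.replace(".png","o.png"),draw("scene",full,p[:3],s[0],s[1],.0585,box,k))
E
python3 ov1.py .0754 .0657 pics/s12.png 260,200,360,290 7
```

```text
th,rho [ 1.16630098 -0.19893034] bar [ 0.         59.52594601 60.33116306]
```

View pics/s12o.png

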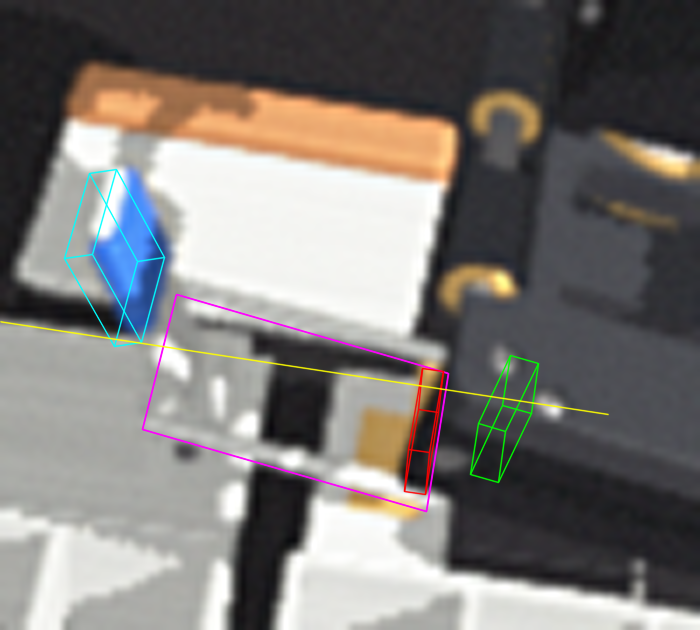

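>>> drive_tool:
  plan:
    - {"offset": [0, 0.1, 0.02], "delta_rot": [0, 0, 0], "jaw": 1.2}
    - {"offset": [0, 0.15, 0.03], "delta_rot": [0, 0, 0], "jaw": 1.2}
    - {"offset": [0, 0.2, 0.04], "delta_rot": [0, 0, 0], "jaw": 1.2}
    - {"offset": [0, 0.2, 0.04], "delta_rot": [0, 0, 0], "jaw": 1.2}
    - {"offset": [0, 0.2, 0.04], "delta_rot": [0, 0, 0], "jaw": 1.2}
    - {"offset": [0, 0.2, 0.04], "delta_rot": [0, 0, 0], "jaw": 1.2}
    - {"offset": [0, 0.2, 0.04], "delta_rot": [0, 0, 0], "jaw": 1.2}
    - {"offset": [0, 0.2, 0.04], "delta_rot": [0, 0, 0], "jaw": 1.2}

```text
time: 11.42
position: [0.5234, 0.0824, 0.0398]
tool_rot: [0.982, 0.154, 0.017, 0.105]
ft_force: [-5.9, 6.0, -0.0]
grip_width: 0.016
```

```bash
python3 - <<'E'
from h import *
o=st()
snap("scene","pics/s13.png",(260,200,360,290),7)
E
python3 ov1.py .0735 .0657 pics/s13.png 260,200,360,290 7
```

```text
t 11.42 loc mm [-0.9 74.1 65.7] tilt -0.213 f loc [-3.7  7.5 -0. ] grip 16.0
th,rho [ 1.00016395 -0.17900538] bar [ 0.         57.73606372 60.0159598 ]
```

View pics/s13.png

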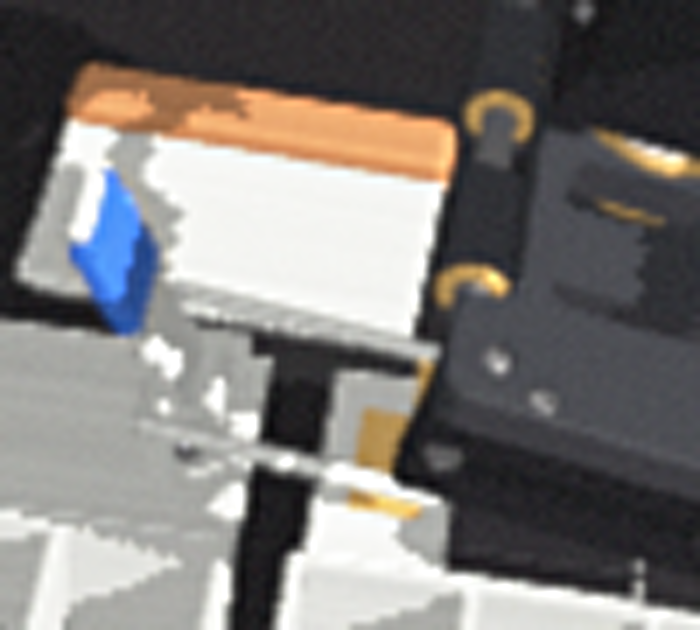

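The force along the latch rose to 7.5 N and the motion stalled short of the command, so the bar is against the keeper's face under the lip. The lever is at about 1.1 rad. I'll release and back out along the tool axis.

>>> drive_tool:
  plan:
    - {"offset": [0, 0, 0], "delta_rot": [0, 0, 0], "jaw": 3}
    - {"offset": [0, 0, 0], "delta_rot": [0, 0, 0], "jaw": 3}
    - {"offset": [0, 0, 0], "delta_rot": [0, 0, 0], "jaw": 3}
    - {"offset": [0, 0, 0], "delta_rot": [0, 0, 0], "jaw": 3}
    - {"offset": [0, 0, -1], "delta_rot": [0, 0, 0], "jaw": 3}
    - {"offset": [0, 0, -3], "delta_rot": [0, 0, 0], "jaw": 3}
    - {"offset": [0, 0, -6], "delta_rot": [0, 0, 0], "jaw": 3}
    - {"offset": [0, 0, -9], "delta_rot": [0, 0, 0], "jaw": 3}

```text
time: 12.13
position: [0.5191, 0.1002, 0.1293]
tool_rot: [0.982, 0.156, 0.018, 0.107]
ft_force: [0.0, 0.4, -0.6]
grip_width: 0.0299
```

```bash
python3 - <<'E'
from h import *
o=st()
snap("scene","pics/s14.png",(240,180,360,290),6)
go([0,.045,.165],0)
E
python3 ov1.py .0735 .0657 pics/s14.png 240,180,360,290 6
```

```text
t 12.13 loc mm [  0.4  92.5 155.2] tilt -0.217 f loc [ 0.2  0.4 -0.6] grip 29.9
world target [0.5316 0.0604 0.1385] offset cm [-0.45  4.19  0.59] rot deg [12.6 -0.8 -0.1]
th,rho [ 1.00016395 -0.17900538] bar [ 0.         57.73606372 60.0159598 ]
```

View pics/s14.png

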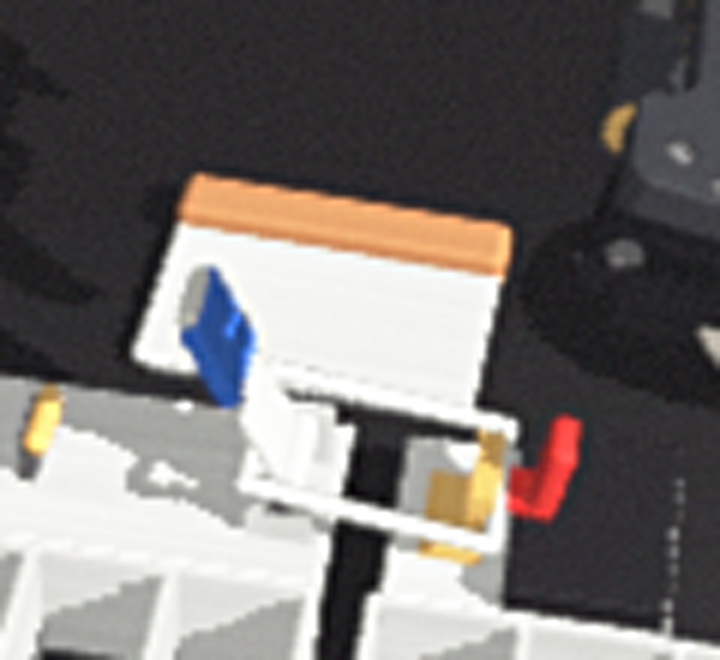

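View pics/s14o.png

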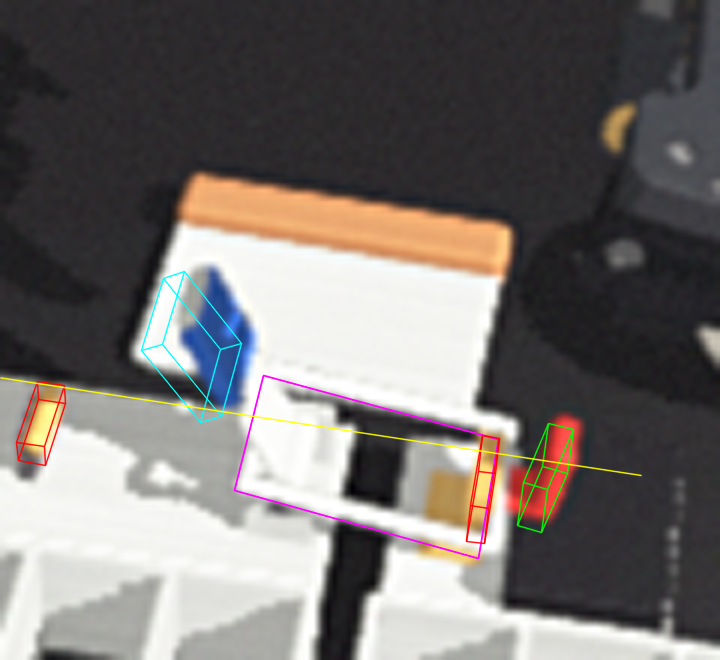

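The tab is free and standing at (545,470) in the crop. The loop's wires run either side of the gold keeper at (490,490), with the bar behind it, and the lever is raised at about 1.2 rad. Next I'll shut the fingers and plan the push with the finger's edge on the blue sleeve.

```bash
cat >> h.py <<'E'
S=.058
def push(th,k=.4,s=None,clear=.0):
    t=-k*th;C=lev(th,S if s is None else s,.0035+clear);ty=np.array([0,-np.cos(t),-np.sin(t)])
    return C-.0095*ty,t
E
python3 - <<'E'
from h import *
tip,t=push(1.5);print(tip,t);go(tip,t)
# fit th from blue sleeve in s14
obs=[((210,265),lambda th:lev(th,.066,.0035,-.014)),((238,405),lambda th:lev(th,.036,.0035,.014)),((253,335),lambda th:lev(th,.036,.0035,-.014)),((190,350),lambda th:lev(th,.066,.0035,.014))]
b=p[7:9]
f=lambda q:np.concatenate([proj("scene",w(FR,g(q[0])))[0]+b-(np.array(px)/6-.42+[240,180]) for px,g in obs])
s=least_squares(f,[1.2]);print(s.x,s.fun.round(1))
E
```

```text
[0.         0.00722916 0.11373819] -0.6000000000000001
world target [0.548  0.0103 0.0919] offset cm [-0.51  8.32  6.29] rot deg [-21.8  -0.7  -0.3]
[1.10365912] [-0.2 -0.5 -0.2  0.8  0.5  0.2 -0.4 -2.5]
```

>>> drive_tool:
  plan:
    - {"offset": [-0.1, 1.4, 0.5], "delta_rot": [-4, 0, 0], "jaw": 0}
    - {"offset": [-0.2, 2.8, 1.4], "delta_rot": [-8, 0, 0], "jaw": 0}
    - {"offset": [-0.3, 4.2, 2.5], "delta_rot": [-12, 0, 0], "jaw": 0}
    - {"offset": [-0.4, 5.6, 3.8], "delta_rot": [-16, 0, 0], "jaw": 0}
    - {"offset": [-0.5, 7, 5.1], "delta_rot": [-20, 0, 0], "jaw": 0}
    - {"offset": [-0.5, 8.3, 6.3], "delta_rot": [-21.8, -0.7, -0.3], "jaw": 0}
    - {"offset": [-0.5, 8.3, 6.3], "delta_rot": [-21.8, -0.7, -0.3], "jaw": 0}
    - {"offset": [-0.5, 8.3, 6.3], "delta_rot": [-21.8, -0.7, -0.3], "jaw": 0}

```text
time: 12.85
position: [0.5441, 0.0088, 0.0844]
tool_rot: [0.944, 0.151, 0.041, 0.291]
ft_force: [-1.1, -0.2, -0.4]
grip_width: 0.0003
```

```bash
python3 - <<'E'
from h import *
o=st();print(o["q"].round(2))
for th in(1.3,1.1,.95,.8,.65):
    tip,t=push(th);print(th);go(tip,t)
snap("scene","pics/s15.png",(220,150,360,290),5)
E
```

```text
t 12.85 loc mm [ -3.9   7.  106.3] tilt -0.598 f loc [-1.1  0.2 -0.4] grip 0.3
[ 0.15  0.66  1.82 -0.89  0.8   0.52]
1.3
world target [0.5509 0.0014 0.0901] offset cm [0.41 1.08 0.04] rot deg [4.4 0.6 0.2]
1.1
world target [ 0.5536 -0.007   0.0863] offset cm [0.42 1.59 0.85] rot deg [9.  0.6 0.2]
0.95
world target [ 0.5555 -0.0127  0.0821] offset cm [0.42 1.85 1.54] rot deg [12.5  0.6  0.2]
0.8
world target [ 0.5572 -0.0178  0.0769] offset cm [0.43 2.   2.26] rot deg [15.9  0.6  0.2]
0.65
world target [ 0.5586 -0.022   0.0708] offset cm [0.44 2.03 3.02] rot deg [19.3  0.6  0.2]
```

View pics/s15.png

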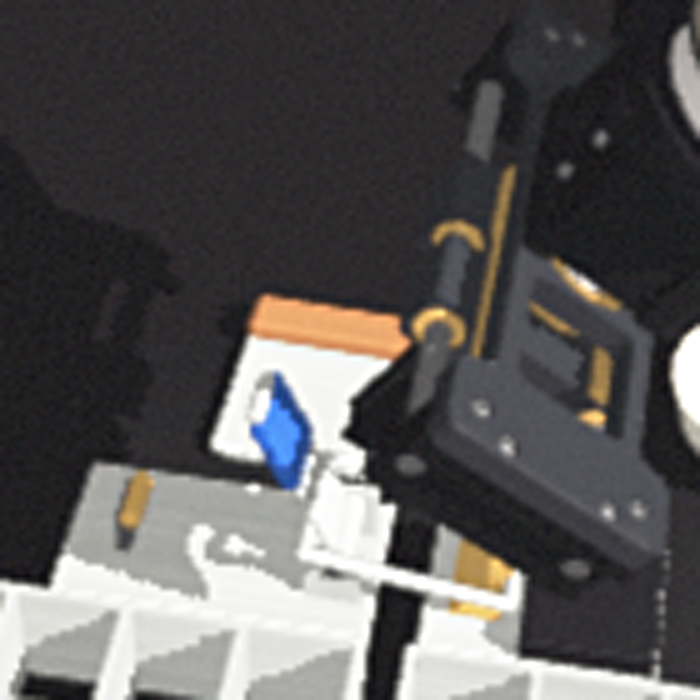

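```bash
python3 - <<'E'
from h import *
o=get_obs();Rt=R.from_quat(o["tool_rot"])
print([((proj("scene",o["position"]+Rt.apply(v))[0]+p[7:9]-[220,150]+.5)*5).round() for v in ([0,0,-D],[.012,.0095,-D],[-.012,.0095,-D],[.012,-.0095,-D],[-.012,-.0095,-D])])
E
```

```text
[array([369., 437.]), array([339., 449.]), array([352., 396.]), array([386., 478.]), array([398., 425.])]
```

The predicted finger corners match the picture (about (352,396)). The tip is on the keeper side of the blue sleeve, so I'll start the push.

>>> drive_tool:
  plan:
    - {"offset": [0.3, 0.5, 0], "delta_rot": [2, 0.6, 0], "jaw": 0}
    - {"offset": [0.4, 1.08, 0.04], "delta_rot": [4.4, 0.6, 0], "jaw": 0}
    - {"offset": [0.4, 1.36, 0.42], "delta_rot": [6.8, 0.6, 0], "jaw": 0}
    - {"offset": [0.4, 1.59, 0.85], "delta_rot": [9, 0.6, 0], "jaw": 0}
    - {"offset": [0.4, 1.75, 1.2], "delta_rot": [10.7, 0.6, 0], "jaw": 0}
    - {"offset": [0.4, 1.85, 1.54], "delta_rot": [12.5, 0.6, 0], "jaw": 0}
    - {"offset": [0.4, 1.93, 1.9], "delta_rot": [14.2, 0.6, 0], "jaw": 0}
    - {"offset": [0.4, 2, 2.26], "delta_rot": [15.9, 0.6, 0], "jaw": 0}

```text
time: 13.57
position: [0.5585, -0.0175, 0.0796]
tool_rot: [0.975, 0.157, 0.028, 0.157]
ft_force: [-0.3, 1.4, 3.1]
grip_width: 0.0005
```

```bash
python3 - <<'E'
from h import *
o=st()
for th in(.8,.7,.6,.5,.4,.3):
    tip,t=push(th);print(th,tip);go(tip,t)
snap("scene","pics/s16.png",(220,150,360,290),5)
E
```

```text
t 13.57 loc mm [  1.2 -29.  104.7] tilt -0.321 f loc [0.2 1.4 3.1] grip 0.5
0.8 [ 0.         -0.02888051  0.10205674]
world target [ 0.5572 -0.0178  0.0769] offset cm [-0.13 -0.1   0.25] rot deg [ 0.  -0.3  0.1]
0.7 [ 0.         -0.03297606  0.09841619]
world target [ 0.5581 -0.0207  0.0729] offset cm [-0.14  0.07  0.72] rot deg [ 2.3 -0.3  0.1]
0.6 [ 0.         -0.03666551  0.09437976]
world target [ 0.559  -0.0232  0.0686] offset cm [-0.14  0.19  1.21] rot deg [ 4.6 -0.3  0.1]
0.5 [ 0.         -0.03991117  0.08999086]
world target [ 0.5596 -0.0253  0.064 ] offset cm [-0.14  0.25  1.72] rot deg [ 6.9 -0.3  0.1]
0.4 [ 0.         -0.04267991  0.08529645]
world target [ 0.5602 -0.027   0.0591] offset cm [-0.14  0.26  2.24] rot deg [ 9.2 -0.3  0.1]
0.3 [ 0.         -0.04494351  0.08034658]
world target [ 0.5606 -0.0281  0.054 ] offset cm [-0.15  0.22  2.76] rot deg [11.5 -0.3  0.2]
```

View pics/s16.png

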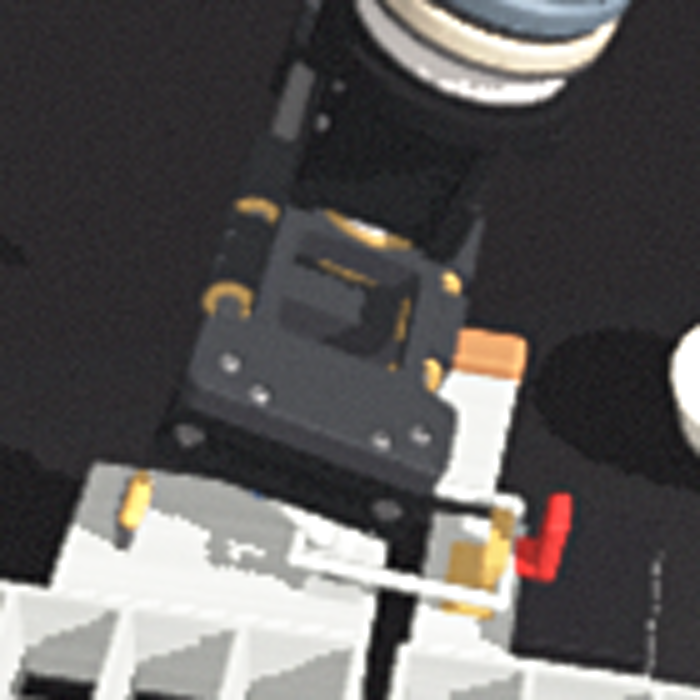

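The lever is following with about 3 N of contact force. The loop is still hooked (keeper at (500,545) inside it, red tab at (550,535)). I'll continue.

>>> drive_tool:
  plan:
    - {"offset": [-0.1, 0, 0.5], "delta_rot": [1.2, 0, 0], "jaw": 0}
    - {"offset": [-0.1, 0.07, 0.75], "delta_rot": [2.3, 0, 0], "jaw": 0}
    - {"offset": [-0.1, 0.13, 1.0], "delta_rot": [3.5, 0, 0], "jaw": 0}
    - {"offset": [-0.1, 0.19, 1.21], "delta_rot": [4.6, 0, 0], "jaw": 0}
    - {"offset": [-0.1, 0.22, 1.46], "delta_rot": [5.7, 0, 0], "jaw": 0}
    - {"offset": [-0.1, 0.25, 1.72], "delta_rot": [6.9, 0, 0], "jaw": 0}
    - {"offset": [-0.1, 0.26, 1.98], "delta_rot": [8, 0, 0], "jaw": 0}
    - {"offset": [-0.1, 0.26, 2.24], "delta_rot": [9.2, 0, 0], "jaw": 0}

```text
time: 14.28
position: [0.5607, -0.0271, 0.0588]
tool_rot: [0.984, 0.159, 0.015, 0.08]
ft_force: [1.1, 0.7, 2.3]
grip_width: 0.0005
```

```bash
python3 - <<'E'
from h import *
o=st()
for th in(.4,.3,.2,.12,.05,0):
    tip,t=push(th);print(th,tip);go(tip,t)
snap("scene","pics/s17.png",(220,150,360,290),5)
E
```

```text
t 14.28 loc mm [  0.3 -43.   84.9] tilt -0.162 f loc [1.2 0.3 2.3] grip 0.5
0.4 [ 0.         -0.04267991  0.08529645]
world target [ 0.5602 -0.027   0.0591] offset cm [-0.04 -0.03 -0.04] rot deg [ 0.1 -0.3  0.2]
0.3 [ 0.         -0.04494351  0.08034658]
world target [ 0.5606 -0.0281  0.054 ] offset cm [-0.04  0.01  0.48] rot deg [ 2.4 -0.2  0.2]
0.2 [ 0.         -0.0466789   0.07519386]
world target [ 0.5608 -0.0288  0.0488] offset cm [-0.05 -0.01  1.01] rot deg [ 4.7 -0.2  0.2]
0.12 [ 0.         -0.04767485  0.07096231]
world target [ 0.5608 -0.0289  0.0445] offset cm [-0.05 -0.06  1.44] rot deg [ 6.5 -0.2  0.2]
0.05 [ 0.         -0.04825449  0.06720443]
world target [ 0.5608 -0.0287  0.0407] offset cm [-0.05 -0.14  1.81] rot deg [ 8.1 -0.2  0.2]
0 [ 0.     -0.0485  0.0645]
world target [ 0.5607 -0.0285  0.038 ] offset cm [-0.05 -0.21  2.07] rot deg [ 9.3 -0.2  0.2]
```

View pics/s17.png

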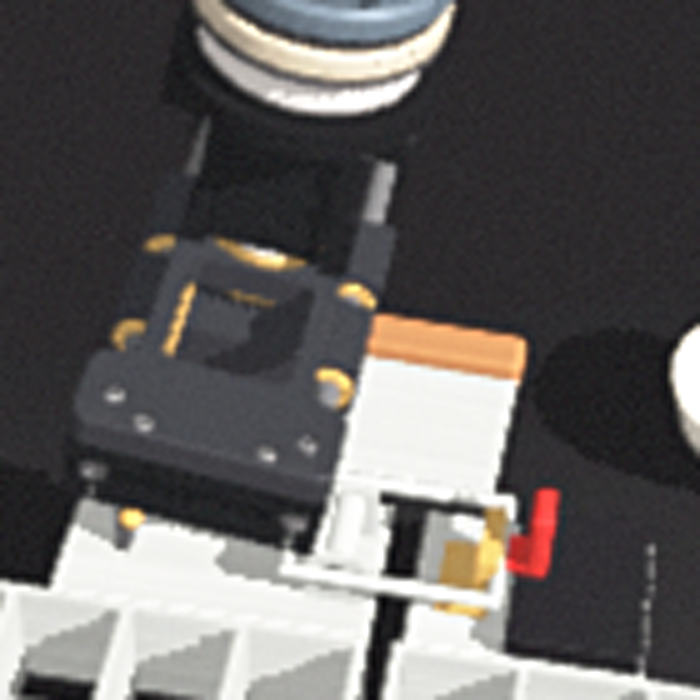

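The lever is at about 0.4 rad, the gap is visibly narrower, and the force is about 2 N. I'll continue down to the catch.

>>> drive_tool:
  plan:
    - {"offset": [0, 0, 0.24], "delta_rot": [1.2, 0, 0], "jaw": 0}
    - {"offset": [0, 0.01, 0.48], "delta_rot": [2.4, 0, 0], "jaw": 0}
    - {"offset": [0, 0, 0.75], "delta_rot": [3.5, 0, 0], "jaw": 0}
    - {"offset": [0, 0, 1.0], "delta_rot": [4.7, 0, 0], "jaw": 0}
    - {"offset": [0, -0.03, 1.2], "delta_rot": [5.6, 0, 0], "jaw": 0}
    - {"offset": [0, -0.06, 1.4], "delta_rot": [6.5, 0, 0], "jaw": 0}
    - {"offset": [0, -0.06, 1.4], "delta_rot": [6.5, 0, 0], "jaw": 0}
    - {"offset": [0, -0.06, 1.4], "delta_rot": [6.5, 0, 0], "jaw": 0}

```text
time: 15.0
position: [0.5589, -0.029, 0.0428]
tool_rot: [0.987, 0.159, 0.003, 0.023]
ft_force: [-0.2, 0.2, 1.2]
grip_width: 0.0007
```

```bash
python3 - <<'E'
from h import *
o=st()
for th in(.12,.05,0):
    tip,t=push(th);print(th,tip);go(tip,t)
E
```

```text
t 15.0 loc mm [ -1.8 -47.2  69.3] tilt -0.047 f loc [-0.1  0.3  1.2] grip 0.7
0.12 [ 0.         -0.04767485  0.07096231]
world target [ 0.5608 -0.0289  0.0445] offset cm [ 0.18  0.06 -0.16] rot deg [-0.   0.1  0.2]
0.05 [ 0.         -0.04825449  0.06720443]
world target [ 0.5608 -0.0287  0.0407] offset cm [0.18 0.03 0.21] rot deg [1.6 0.1 0.2]
0 [ 0.     -0.0485  0.0645]
world target [ 0.5607 -0.0285  0.038 ] offset cm [ 0.19 -0.02  0.48] rot deg [2.7 0.1 0.2]
```

>>> drive_tool:
  plan:
    - {"offset": [0.1, 0, 0.05], "delta_rot": [1, 0, 0], "jaw": 0}
    - {"offset": [0.15, 0.02, 0.1], "delta_rot": [2, 0, 0], "jaw": 0}
    - {"offset": [0.15, 0.02, 0.15], "delta_rot": [2.7, 0, 0], "jaw": 0}
    - {"offset": [0.15, 0.02, 0.2], "delta_rot": [2.7, 0, 0], "jaw": 0}
    - {"offset": [0.15, 0.02, 0.2], "delta_rot": [2.7, 0, 0], "jaw": 0}
    - {"offset": [0.15, 0.02, 0.2], "delta_rot": [2.7, 0, 0], "jaw": 0}
    - {"offset": [0.15, 0.02, 0.2], "delta_rot": [2.7, 0, 0], "jaw": 0}
    - {"offset": [0.15, 0.02, 0.2], "delta_rot": [2.7, 0, 0], "jaw": 0}

```text
time: 15.67
position: [0.5597, -0.028, 0.0411]
tool_rot: [0.987, 0.159, -0.001, -0.0]
ft_force: [-1.6, 2.3, 7.2]
grip_width: 0.0003
```

```bash
python3 - <<'E'
from h import *
o=st()
E
```

```text
t 15.67 loc mm [ -0.7 -47.8  67.6] tilt 0.001 f loc [-0.8  2.7  7.2] grip 0.3
```

7.2 N now: the nose is on the catch. I'll press on in small steps.

>>> drive_tool:
  plan:
    - {"offset": [0, 0, 0.03], "delta_rot": [0, 0, 0], "jaw": 0}
    - {"offset": [0, 0, 0.06], "delta_rot": [0, 0, 0], "jaw": 0}
    - {"offset": [0, 0, 0.1], "delta_rot": [0, 0, 0], "jaw": 0}
    - {"offset": [0, 0, 0.1], "delta_rot": [0, 0, 0], "jaw": 0}
    - {"offset": [0, 0, 0.1], "delta_rot": [0, 0, 0], "jaw": 0}
    - {"offset": [0, 0, 0.1], "delta_rot": [0, 0, 0], "jaw": 0}
    - {"offset": [0, 0, 0.1], "delta_rot": [0, 0, 0], "jaw": 0}
    - {"offset": [0, 0, 0.1], "delta_rot": [0, 0, 0], "jaw": 0}

```text
time: 16.33
position: [0.5598, -0.028, 0.0407]
tool_rot: [0.987, 0.159, -0.001, -0.0]
ft_force: [-2.7, 1.9, 9.5]
grip_width: 0.0006
```

```bash
python3 - <<'E'
from h import *
o=st()
E
```

```text
t 16.33 loc mm [ -0.7 -47.8  67.2] tilt 0.001 f loc [-2.   2.6  9.5] grip 0.6
```

>>> drive_tool:
  plan:
    - {"offset": [0, 0, 0.03], "delta_rot": [0, 0, 0], "jaw": 0}
    - {"offset": [0, 0, 0.06], "delta_rot": [0, 0, 0], "jaw": 0}
    - {"offset": [0, 0, 0.1], "delta_rot": [0, 0, 0], "jaw": 0}
    - {"offset": [0, 0, 0.13], "delta_rot": [0, 0, 0], "jaw": 0}
    - {"offset": [0, 0, 0.13], "delta_rot": [0, 0, 0], "jaw": 0}
    - {"offset": [0, 0, 0.13], "delta_rot": [0, 0, 0], "jaw": 0}
    - {"offset": [0, 0, 0.13], "delta_rot": [0, 0, 0], "jaw": 0}
    - {"offset": [0, 0, 0.13], "delta_rot": [0, 0, 0], "jaw": 0}

```text
time: 17.0
position: [0.5598, -0.0281, 0.0396]
tool_rot: [0.987, 0.159, -0.001, -0.0]
ft_force: [-2.6, 2.0, 11.1]
grip_width: 0.0001
```

```bash
python3 - <<'E'
from h import *
o=st()
E
```

```text
t 17.0 loc mm [ -0.6 -47.9  66.1] tilt 0.001 f loc [-1.9  2.8 11.1] grip 0.1
```

>>> drive_tool:
  plan:
    - {"offset": [0, 0, 0.03], "delta_rot": [0, 0, 0], "jaw": 0}
    - {"offset": [0, 0, 0.06], "delta_rot": [0, 0, 0], "jaw": 0}
    - {"offset": [0, 0, 0.1], "delta_rot": [0, 0, 0], "jaw": 0}
    - {"offset": [0, 0, 0.13], "delta_rot": [0, 0, 0], "jaw": 0}
    - {"offset": [0, 0, 0.13], "delta_rot": [0, 0, 0], "jaw": 0}
    - {"offset": [0, 0, 0.13], "delta_rot": [0, 0, 0], "jaw": 0}
    - {"offset": [0, 0, 0.13], "delta_rot": [0, 0, 0], "jaw": 0}
    - {"offset": [0, 0, 0.13], "delta_rot": [0, 0, 0], "jaw": 0}

```text
time: 17.67
position: [0.5599, -0.0283, 0.0379]
tool_rot: [0.987, 0.159, -0.001, 0.0]
ft_force: [-2.0, 0.6, 8.5]
grip_width: 0.0006
```

```bash
python3 - <<'E'
from h import *
o=st()
E
```

```text
t 17.67 loc mm [ -0.7 -48.1  64.4] tilt 0.0 f loc [-1.7  1.2  8.5] grip 0.6
```

The force fell from 11.1 to 8.5 N while the tip dropped 1.7 mm to 64.4 mm, which is the shut height, so it has clicked. I'll press 1 mm more to confirm it's on the hard stop.

>>> drive_tool:
  plan:
    - {"offset": [0, 0, 0.03], "delta_rot": [0, 0, 0], "jaw": 0}
    - {"offset": [0, 0, 0.06], "delta_rot": [0, 0, 0], "jaw": 0}
    - {"offset": [0, 0, 0.1], "delta_rot": [0, 0, 0], "jaw": 0}
    - {"offset": [0, 0, 0.1], "delta_rot": [0, 0, 0], "jaw": 0}
    - {"offset": [0, 0, 0.1], "delta_rot": [0, 0, 0], "jaw": 0}
    - {"offset": [0, 0, 0.1], "delta_rot": [0, 0, 0], "jaw": 0}
    - {"offset": [0, 0, 0.1], "delta_rot": [0, 0, 0], "jaw": 0}
    - {"offset": [0, 0, 0.1], "delta_rot": [0, 0, 0], "jaw": 0}

```text
time: 18.33
position: [0.5599, -0.0285, 0.0364]
tool_rot: [0.987, 0.159, -0.001, -0.0]
ft_force: [-1.7, 0.7, 6.0]
grip_width: 0.0005
```

```bash
python3 - <<'E'
from h import *
o=st()
E
```

```text
t 18.33 loc mm [ -0.7 -48.3  62.9] tilt 0.001 f loc [-1.4  1.2  6. ] grip 0.5
```

It is still yielding, so it isn't on the stop yet. I'll keep going.

>>> drive_tool:
  plan:
    - {"offset": [0, 0, 0.03], "delta_rot": [0, 0, 0], "jaw": 0}
    - {"offset": [0, 0, 0.06], "delta_rot": [0, 0, 0], "jaw": 0}
    - {"offset": [0, 0, 0.1], "delta_rot": [0, 0, 0], "jaw": 0}
    - {"offset": [0, 0, 0.1], "delta_rot": [0, 0, 0], "jaw": 0}
    - {"offset": [0, 0, 0.1], "delta_rot": [0, 0, 0], "jaw": 0}
    - {"offset": [0, 0, 0.1], "delta_rot": [0, 0, 0], "jaw": 0}
    - {"offset": [0, 0, 0.1], "delta_rot": [0, 0, 0], "jaw": 0}
    - {"offset": [0, 0, 0.1], "delta_rot": [0, 0, 0], "jaw": 0}

```text
time: 19.0
position: [0.5599, -0.0285, 0.0363]
tool_rot: [0.987, 0.159, -0.001, 0.0]
ft_force: [-3.3, 1.8, 13.0]
grip_width: 0.0003
```

```bash
python3 - <<'E'
from h import *
o=st()
E
```

```text
t 19.0 loc mm [ -0.7 -48.3  62.8] tilt 0.0 f loc [-2.6  2.7 13. ] grip 0.3
```

It moved 0.1 mm for +7 N, so it is on the hard stop. I'll lift off and look.

>>> drive_tool:
  plan:
    - {"offset": [0, 0, -0.3], "delta_rot": [0, 0, 0], "jaw": 0}
    - {"offset": [0, 0, -1], "delta_rot": [0, 0, 0], "jaw": 0}
    - {"offset": [0, 0, -3], "delta_rot": [0, 0, 0], "jaw": 0}
    - {"offset": [0, 0, -6], "delta_rot": [0, 0, 0], "jaw": 0}
    - {"offset": [-3, 0, -9], "delta_rot": [0, 0, 0], "jaw": 0}
    - {"offset": [-6, 2, -12], "delta_rot": [0, 0, 0], "jaw": 0}
    - {"offset": [-9, 5, -14], "delta_rot": [0, 0, 0], "jaw": 0}
    - {"offset": [-10, 9, -14], "delta_rot": [0, 0, 0], "jaw": 0}

```text
time: 19.67
position: [0.4923, -0.1363, 0.1775]
tool_rot: [0.987, 0.161, 0.0, 0.001]
ft_force: [-0.0, 0.2, -0.7]
grip_width: 0.0006
```

>>> drive_tool:
  plan:
    - {"offset": [0, 4, 0], "delta_rot": [0, 0, 0], "jaw": 0}
    - {"offset": [0, 8, 0], "delta_rot": [0, 0, 0], "jaw": 0}
    - {"offset": [0, 12, 0], "delta_rot": [0, 0, 0], "jaw": 0}
    - {"offset": [0, 16, 0], "delta_rot": [0, 0, 0], "jaw": 0}
    - {"offset": [0, 20, 0], "delta_rot": [0, 0, 0], "jaw": 0}
    - {"offset": [0, 24, 0], "delta_rot": [0, 0, 0], "jaw": 0}
    - {"offset": [0, 28, 0], "delta_rot": [0, 0, 0], "jaw": 0}
    - {"offset": [0, 28, 0], "delta_rot": [0, 0, 0], "jaw": 0}

```text
time: 20.33
position: [0.584, -0.4123, 0.1738]
tool_rot: [0.988, 0.157, 0.001, 0.004]
ft_force: [0.4, -0.2, -0.9]
grip_width: 0.0005
```

```bash
python3 - <<'E'
from h import *
o=st()
snap("scene","pics/s18.png",(220,180,350,290),5)
snap("top","pics/t18.png")
E
```

```text
t 20.33 loc mm [ -97.3 -420.3  200.3] tilt -0.008 f loc [ 0.3 -0.3 -0.9] grip 0.5
```

View pics/s18.png

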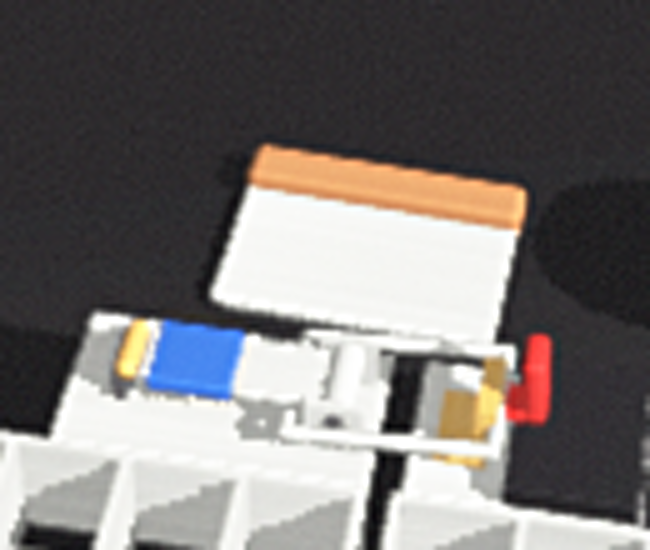

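View pics/t18.png

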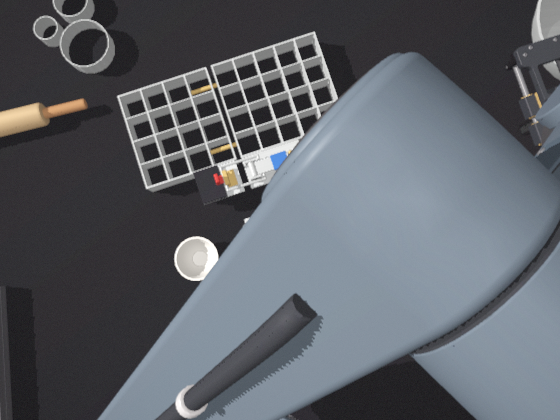

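```bash
python3 - <<'E'
from ov import *
p=np.load("fr.npy");box=(220,180,350,290);k=5
im=cv2.cvtColor(camera("scene"),cv2.COLOR_RGB2BGR);cv2.imwrite("pics/s19.png",im)
cv2.imwrite("pics/s19o.png",draw("scene",im,p[:3],0.0,0.05,.0517,box,k))
# gap shift: register keeper-side grid between start and now, in both views
for n,f1,roi in(("scene","pics/s19.png",(300,300,400,400)),("top","pics/t18.png",(115,75,205,180)),("scene","pics/s19.png",(150,290,260,380))):
    a=cv2.imread(f"pics/{n}0.png",0);b=cv2.imread(f1,0);x0,y0,x1,y1=roi
    g=lambda z:z[y0:y1,x0:x1].astype(np.float32)
    print(n,roi,cv2.phaseCorrelate(g(a),g(b),cv2.createHanningWindow((x1-x0,y1-y0),cv2.CV_32F)))
    q=proj(n,[[.6,.1,.045]]+[ [.6-.01*np.sin(.316),.1+.01*np.cos(.316),.045]]);print("px per 10mm",q[1]-q[0])
E
```

```text
scene (300, 300, 400, 400) ((-3.432391239468217, -0.4869691915668355), 0.8772278835296631)
px per 10mm [6.25633762 1.05311166]
top (115, 75, 205, 180) ((2.5146611752711934, -0.8660663558833122), 0.837344996575956)
px per 10mm [-5.19114935  1.66642864]
scene (150, 290, 260, 380) ((0.010500384129883855, 0.005721131914128819), 0.9833352474813108)
px per 10mm [6.25633762 1.05311166]
```

View pics/s19o.png

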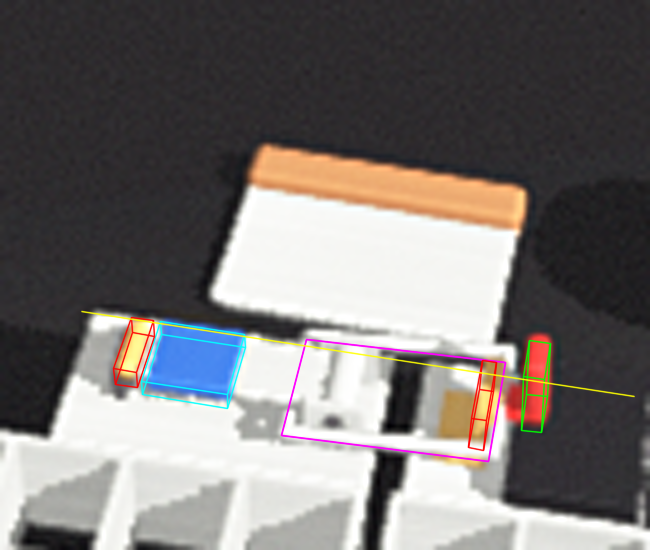

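The overlay at lever = 0 and loop = 0 fits the blue sleeve and the loop. The free half has moved about 5.2 mm, so the gap is about 6 mm. I'll check the bystanders, then hand in.

```bash
python3 - <<'E'
from h import *
import numpy as np
a=cv2.imread("pics/scene0.png",0);b=cv2.imread("pics/s19.png",0)
for nm,(x0,y0,x1,y1) in dict(dish=(345,205,405,255),jar=(175,190,220,250),scraper=(258,205,312,238)).items():
    print(nm,cv2.phaseCorrelate(a[y0:y1,x0:x1].astype(np.float32),b[y0:y1,x0:x1].astype(np.float32)))
st()
E
```

```text
dish ((0.036493924947659906, -0.022270567769261618), 0.9712214577992757)
jar ((0.5246638565556587, 0.027796571902836575), 0.9693817657894558)
scraper ((0.06101278584815617, 0.06742909970339994), 0.7892347328947404)
t 20.48 loc mm [ -96.5 -410.9  199.9] tilt 0.002 f loc [-0.9  0.6 -0.5] grip 0.4
```

```bash
python3 - <<'E'
import cv2
a=cv2.imread("pics/s19.png")[170:290,160:420];cv2.imwrite("pics/s19z.png",cv2.resize(a,None,fx=3,fy=3,interpolation=cv2.INTER_CUBIC))
E
```

```text
(no output)
```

View pics/s19z.png

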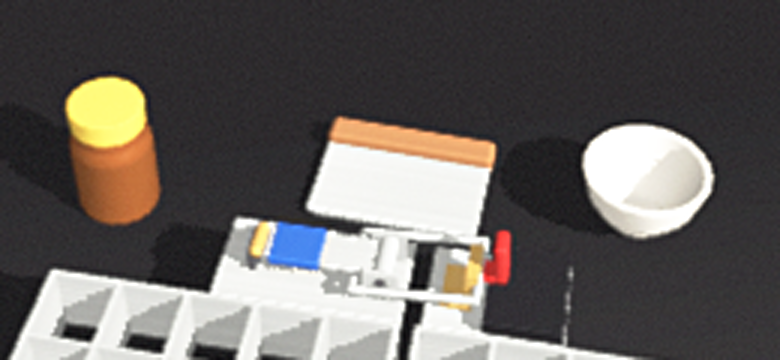

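Everything is in place: the jar, scraper and dish are at their start positions, the lever is flat next to the roller, and the loop is behind the keeper.

```bash
python3 -c "
from rig import *
print(hand_in())"
```

```text
the job is handed in; nothing more can be done
None
```

The latch is hooked and shut, and I handed the job in at about 20.5 s. `hand_in()` gives no verdict, so what follows rests on my own checks.

**What I did:**
- **Hooking:** I pinched the red tab, swung the loop down beyond the keeper's lip, and drew it back until the bar stopped against the keeper's face. The lever was then at about 1.1 rad.
- **Shutting:** I pushed the blue sleeve down with shut fingers. At the catch the force peaked at about 11 N and then fell. The lever then came up hard against its stop: 13 N for only 0.1 mm of travel. I lifted off and moved the arm clear.

**Last checks:**
- **Lever and loop:** in the final picture both match the shut position, and the bar is behind the keeper.
- **Gap:** the free half moved about 5.2 mm, which leaves a gap of about 6.2 mm. That assumes it started at the stated 11.5 mm, and the limit is 7.5 mm.
- **Handle force:** the highest reading I took was about 13 N, against the 25 N limit. I only read it at the end of each move, so a brief higher peak could have been missed.
- **Bystanders:** the dish and scraper show no movement. The jar's picture shifted by 0.5 pixel (about 1 mm); the arm never touched it as far as I can tell, and I put it down to shadow.

**What disagreed:** the real finger tips sit about 26 mm behind the reported TCP along the tool axis. A first close on the tab missed without touching it, and I corrected for that offset afterwards. The final top view was mostly blocked by the arm, so the lever and loop check rests on the scene camera alone.

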